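# Weight the glued key in the crown of an upturned bowl

## Robot

A 6-joint arm with a two-finger parallel gripper is mounted at the origin on a cart in front of the work surface, level with it; the furniture and walls round the work are solid. World frame = base frame: x ahead of the robot, y to its left, z up, the work surface at z = 0. Lengths are in m, angles in rad, forces in N, time in s.
With the tool pointing down it reaches from about 0.225 to 0.875 m from the base axis. Payload 3.4 kg.
Tool frame: the origin (TCP) lies at the very end of the fingers, on their centre line; the grasp point (between the pads) lies behind it (manip.grasp_offset is the z of the grasp point in the tool frame, in m); z points along the fingers, y is the line along which they close (so a half turn about z gives the same grasp; the last joint's range is limited). The gripper opens to 85 mm and grips with 20 to 120 N. Pads are 22 mm wide; open, the fingers measure 114 mm over their backs; the gripper's body (76 mm by 85 mm) begins 54 mm behind the grasp point. The pads swing forward as they close: fully open they stand 13 mm farther back than shut.
Start: joints at [-1.297, 0.276, 1.505, -0, 1.361, -0.121], TCP at [0.221, -0.531, 0.231] pointing down, gripper open.
Joint ranges: [-2.89, 2.89], [-0.75, 2.08], [0.22, 2.7], [-1.18, 4.32], [0.11, 2.71], [-2.7, 2.7]. Speed limits (rad/s): [2.57, 2.57, 3.14, 3.14, 3.14, 3.14].

## Interface

Orientations are given as a unit quaternion [w, x, y, z].
In Python, from rig import manip gives the robot as it stands.
- The arm moves only by the shell command python3 -m pendant 'ROWS' [FORCE]. ROWS is JSON, a list of rows, each an object of numbers: "dx", "dy", "dz": the shift along the tool's x, y, z in m; "rx", "ry", "rz": the turn, a rotation vector about the tool's x, y, z in degrees; "hand": the finger opening in m, from 0 to 0.0854. In form: [{"dx": .., "dy": .., "dz": .., "rx": .., "ry": .., "rz": .., "hand": ..}, ...]. A call has 1 to 12 rows; each row shifts and turns the commanded pose from where the row before left it, along the tool's axes as they then stand; what a row does not reach is not made up. A row lasts 1/12 s, in which the tool goes at most 41.7 mm and 7.16 degrees, less where a joint would pass 70% of its speed; a pose out of reach is approached as far as the arm can. A call is refused whole if a number of a shift passes 0.0417 or a number of a turn 7.16, either way. A call with a gripper value outside its range is refused whole. The fingers move at their own pace and stop on an object; FORCE is the grip in N (left out, the last holds). Time passes only in rows, so rows that do not move let the fingers close. It gives the time, the measured TCP pose, the force, the opening and the grip force at its end, in the units of the state.
- manip.get_state(): the state, without advancing time (a new reading comes with each control period).
- manip.get_image(name): name is "side" or "top"; returns a dict with "frame" (420x560x3 uint8, red, green, blue), "fx", "fy", "cx", "cy" (pixels), "position" and "attitude" of the camera in the world. Camera axes: x right, y up, looking along -z (the intrinsics and any distortion apply to the point x, -y, -z); pixel columns grow to the right and rows downward; lengths in m; the calibration is good to about 2 mm. A picture is of the moment at which its call begins. There is no depth.
- manip.sign_off(): hands the job in; it is judged then, once.
The state is a dict: "clock": time; "qpos": joint angles; "qd": joint speeds; "effort": joint torques, N m; "position": TCP position; "ee_rot": TCP orientation; "contact_force": force on the tool from outside, world axes, zero at the start; "moment": the same for the moment, N m; "width": finger opening in m; "gripper_force": force on a finger pad.
Only numpy, scipy, OpenCV 4.12 (cv2) and the standard library are available. Lean on these libraries where they do the work, as an engineer would, in place of code of your own. Each camera call takes 0.05 s, during which the arm holds its last target. There are 200 camera calls.

## Task

The bow-tie key glued into the crown of the upturned bowl must be pressed down while it sets. Take the cork-faced caul out of its rack, lay it flat on the bench, cork side down, and let go; then take it again and gently balance it, level and centred, on the crown of the bowl, cork down. Once it balances there by itself, lay the oil stone lengthwise along the caul as the weight, right side up and centred over the crown, so that the whole stack stays balanced level; leave the tin and the other strip where they are.

Things in the scene. Friction and masses are not known exactly. Their poses are not given: they have to be found in the camera images.
- bowl: Turned light-wood bowl standing mouth down, fixed to the bench: a smooth dome, part of a ball of radius 85 mm, 78 mm high and 170 mm across at the bench. Origin at the middle of its foot circle, on the bench. A dark bow-tie key, 44 mm long, is let in flush at the very top, across a thin crack.
- crown (a point): The highest point of the dome, the middle of the dark key, 78 mm above the bench.
- rack: Wooden caul rack, fixed: a board 130 x 110 mm (its x and y) with two straight grooves along its y axis, centred at x = -39 mm and x = +39 mm. Grooves 25 mm wide, their floor 10 mm above the bench, the ribs' tops 28 mm above it. Origin in the middle of its underside. The bench 0.37 to 0.49 m ahead of the robot and up to 60 mm left or right of straight ahead is clear.
- caul: The caul: light-wood strip 130 x 44 x 22 mm (its x, y, z; 90 g), origin at its middle. Its -z face is dark brown cork, so +z points up when it lies cork down. At the start it stands on a long edge in the rack's groove at x = -39 mm, its x along the groove, its y upright, the cork facing the rack's -x (the robot's left); its top edge is 54 mm above the bench, 26 mm above the ribs.
- oil_stone: Oil stone in its wooden holder, lying on the bench, 190 mm long along its y axis: the holder is 62 mm wide (x) and 14 mm high, the grey stone on it 50 mm wide, 164 mm long, its top 32 mm up. 0.3 to 0.5 kg, centre of mass at the middle of its length and width. Origin in the middle of the underside.
- plain_strip: Bystander: dark plain strip 95 x 14 x 36 mm on edge in the rack's other groove, its top 46 mm above the bench; leave it there. Origin in the middle of its lower edge.
- wax_tin: Bystander: round tin with a red lid, 71 mm across, 29 mm high, standing on the bench. Origin in the middle of its underside.

How it is judged:
By the outcome, as a careful person would: the job done as asked, in the order asked, and still so for the second after the job is handed in, with the robot touching nothing.
It also fails if it takes over 72 s, if anything falls off the work surface, if the arm or the gripper's body presses on something with over 40 N, if the wrist force passes 120 N, or if a joint passes its speed limit or range.

## Working session

There is one attempt and no reset: what is moved stays moved. The work goes in short steps, Python scripts to look and compute and a shell command to move; the robot and the scene stay as the last step left them, time stands still between calls to the robot, and variables do not carry over. Pictures are saved under pics/ and viewed, at most 10 in all, crops included, and the job is handed in when it is done.

```bash
ls; mkdir -p pics; cat > h.py <<'E'
import numpy as np, cv2
from rig import manip
from scipy.spatial.transform import Rotation as R
def q(a): return R.from_quat([a[1],a[2],a[3],a[0]])
def ray(im,u,v):
    d=np.array([(u-im['cx'])/im['fx'],-(v-im['cy'])/im['fy'],-1.])
    return np.array(im['position']),cam(im)@d
def cam(im):
    a=np.array(im['attitude']); return a if a.shape==(3,3) else q(a).as_matrix()
def onplane(im,u,v,z):
    p,d=ray(im,u,v); return p+d*(z-p[2])/d[2]
def proj(im,P):
    c=cam(im).T@(np.array(P)-np.array(im['position']))
    return im['cx']+im['fx']*c[0]/-c[2], im['cy']-im['fy']*c[1]/-c[2]
def snap(name,fn=None):
    im=manip.get_image(name); 
    if fn: cv2.imwrite('pics/'+fn,im['frame'][:,:,::-1])
    return im
E
python3 - <<'E'
from h import *
for n in('top','side'):
    im=snap(n,n+'0.png'); print({k:v for k,v in im.items() if k!='frame'})
print(manip.get_state(), manip.grasp_offset)
E
```

```text
pics
{'fx': 453.390481602522, 'fy': 453.390481602522, 'cx': 280.5854350299827, 'cy': 211.61064270084697, 'position': array([ 0.37593695, -0.06023693,  0.96832452]), 'attitude': array([ 0.70916807,  0.03578827, -0.05366805, -0.70208232])}
{'fx': 406.33444180354, 'fy': 406.33444180354, 'cx': 281.75457940975946, 'cy': 207.86412502811888, 'position': array([0.17907841, 0.62795857, 0.52378366]), 'attitude': array([-0.20667134, -0.10996536,  0.47958264,  0.84569206])}
{'clock': 0.1, 'qpos': array([-1.29704534e+00,  2.76570840e-01,  1.50602629e+00,  6.01026352e-07,
        1.36070798e+00, -1.20983095e-01]), 'qd': array([ 0.00300221, -0.00171591, -0.00187752, -0.00010811, -0.0005841 ,
       -0.00024416]), 'effort': array([ 3.22239692e-03, -4.17691827e+01, -2.46406084e+01, -1.07054461e-05,
        5.80474298e-03, -2.82247186e-06]), 'position': array([ 0.22099718, -0.53031504,  0.23049605]), 'ee_rot': array([-8.53755138e-04,  9.80585922e-01,  1.96088034e-01, -6.50455987e-05]), 'contact_force': array([ 0.32572086, -0.19762435,  0.1135548 ]), 'moment': array([0.00672447, 0.02489793, 0.02773026]), 'gripper_force': 0.0, 'width': 0.08516503153873908} -0.0187
```

View pics/top0.png

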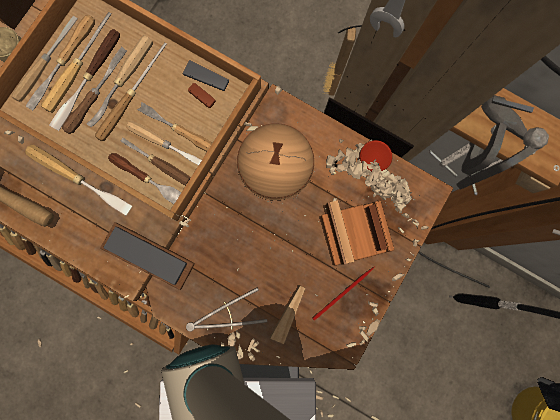

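View pics/side0.png

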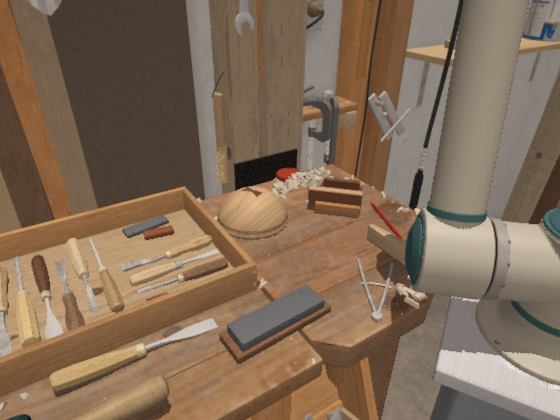

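The top view shows the bowl with its key near (276,153), the rack near (357,232) with the light caul on its left, the oil stone near (147,255), and the tin at (375,154). The side view shows the same layout. Next I'll enlarge crops and segment them.

```bash
cat > m.py <<'E'
from h import *
im=snap('top'); f=im['frame']; hsv=cv2.cvtColor(f,cv2.COLOR_RGB2HSV)
for n,(u,v) in dict(key=(277,153)).items(): print(n,onplane(im,u,v,.078))
# stone: grey
def box(mask,x0,y0,x1,y1,z,name):
    m=np.zeros(mask.shape,np.uint8); m[y0:y1,x0:x1]=mask[y0:y1,x0:x1]*255
    m=cv2.morphologyEx(m,cv2.MORPH_OPEN,np.ones((3,3)))
    c=max(cv2.findContours(m,0,1)[0],key=cv2.contourArea); r=cv2.minAreaRect(c)
    P=np.array([onplane(im,*p,z)[:2] for p in cv2.boxPoints(r)])
    e=P[1]-P[0],P[2]-P[1]; L=[np.linalg.norm(a) for a in e]; d=e[int(np.argmax(L))]
    print(name,r,'c',P.mean(0).round(4),'L',np.round(L,4),'ang',np.degrees(np.arctan2(d[1],d[0])).round(1)); print(P.round(4).tolist())
S=hsv[...,1];V=hsv[...,2];H=hsv[...,0]
box((S<70)&(V<130),95,215,200,295,.032,'stone')
box((V<70)&(S>60),255,135,300,172,.078,'key')
red=((H<6)|(H>174))&(S>150)&(V>100)
box(red,350,130,400,175,.029,'tin')
crop=lambda x0,y0,x1,y1,s: cv2.resize(f[y0:y1,x0:x1,::-1],None,fx=s,fy=s,interpolation=cv2.INTER_CUBIC)
a=crop(315,190,400,275,7); cv2.imwrite('pics/rack.png',a)
s=snap('side'); print(s['frame'].shape)
E
python3 m.py
```

```text
key [ 0.60822984 -0.07410351  0.078     ]
stone ((144.8321075439453, 255.23849487304688), (81.18032836914062, 25.017108917236328), 27.552812576293945) c [0.4024 0.1932] L [0.0503 0.1677] ang -116.7
[[0.4171, 0.2784], [0.4628, 0.2574], [0.3874, 0.1076], [0.3425, 0.1294]]Traceback (most recent call last):
  File "m.py", line 14, in <module>
    box((V<70)&(S>60),255,135,300,172,.078,'key')
    ~~~^^^^^^^^^^^^^^^^^^^^^^^^^^^^^^^^^^^^^^^^^^
  File "m.py", line 8, in box
    c=max(cv2.findContours(m,0,1)[0],key=cv2.contourArea); r=cv2.minAreaRect(c)
ValueError: max() iterable argument is empty
```

```bash
sed -i "s/^box((V<70).*/box((V<105)\&(S>60),262,140,292,167,.078,'key'); print(hsv[153,270:284].tolist())/" m.py
cat >> m.py <<'E'
k=(V<105); 
ys,xs=np.nonzero(k[140:168,262:292]); print('key centroid',xs.mean()+262,ys.mean()+140,onplane(im,xs.mean()+262,ys.mean()+140,.078))
b=crop(225,110,325,210,6); cv2.imwrite('pics/bowl.png',b)
E
python3 m.py
```

```text
key [ 0.60822984 -0.07410351  0.078     ]
stone ((144.82318115234375, 255.25559997558594), (81.18032836914062, 24.978561401367188), 27.552812576293945) c [0.4024 0.1932] L [0.0502 0.1677] ang -116.7
[[0.4171, 0.2784], [0.4627, 0.2574], [0.3873, 0.1076], [0.3425, 0.1294]]
key ((275.98492431640625, 153.0855712890625), (7.414840221405029, 20.912168502807617), 10.007980346679688) c [ 0.6081 -0.0721] L [0.0431 0.015 ] ang -9.1
[[0.588, -0.0613], [0.6306, -0.0681], [0.6282, -0.0829], [0.5856, -0.076]]
[[14, 135, 202], [14, 133, 202], [14, 132, 208], [14, 130, 227], [11, 157, 104], [9, 165, 91], [9, 135, 85], [9, 146, 75], [10, 157, 114], [15, 134, 212], [14, 134, 206], [14, 134, 201], [14, 134, 200], [14, 132, 195]]
tin ((376.8706970214844, 153.30172729492188), (31.776161193847656, 25.604759216308594), 23.198591232299805) c [ 0.6237 -0.2882] L [0.0566 0.0679] ang -113.1
[[0.6109, -0.2459], [0.6629, -0.2683], [0.6363, -0.3307], [0.5846, -0.3079]]
(420, 560, 3)
key centroid 275.9642857142857 153.34285714285716 [ 0.6074911  -0.07202567  0.078     ]
```

View pics/rack.png

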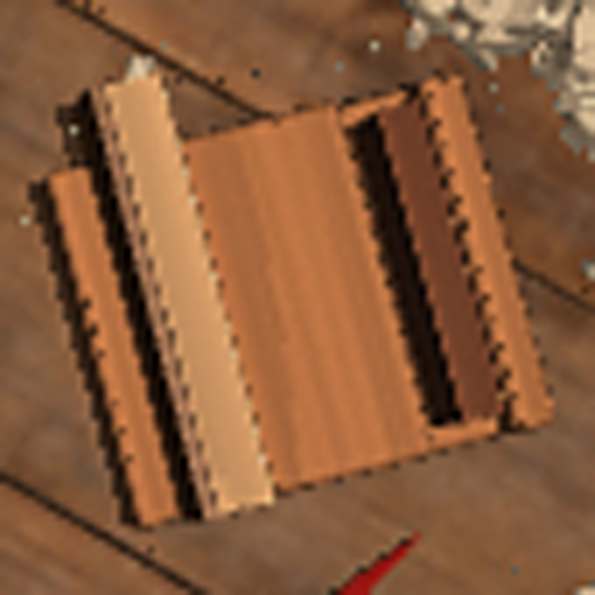

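View pics/bowl.png

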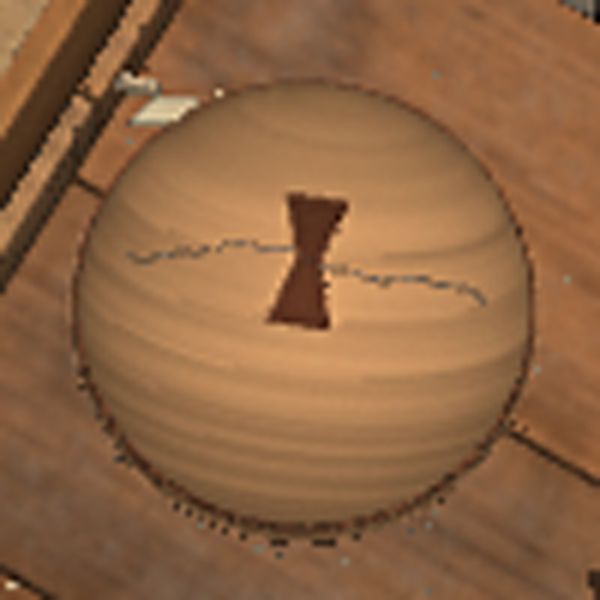

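The rack crop shows the caul's top face with corners at crop (92,92), (155,72), (208,520) and (275,500), and the thin cork line on its left. The bowl crop shows the key centred at about (308,262), which is (276.3,153.7) in the full frame. I'll cross-check both in the side view.

```bash
cat > m2.py <<'E'
from h import *
t=snap('top'); s=snap('side')
C=np.array([[92,92],[155,72],[275,500],[208,520]])/7+[315,190]
P=np.array([onplane(t,*c-0.4,.054) for c in C]); print(P.round(4)); c=P.mean(0)
d=(P[0]+P[1]-P[2]-P[3])/2; w=P[1]-P[0]; print('caul',c,np.linalg.norm(d),np.linalg.norm(w),np.degrees(np.arctan2(d[1],d[0])))
print('sphere c',onplane(t,275.5,160.5,-.007))
cr=np.array([.6076,-.0722,.078])
st=np.array([[0.4171,0.2784,.032],[0.4627,0.2574,.032],[0.3873,0.1076,.032],[0.3425,0.1294,.032]])
f=s['frame'].copy()
x0,y0=215,165
f=cv2.resize(f[y0:y0+160,x0:x0+160],None,fx=4,fy=4,interpolation=cv2.INTER_CUBIC)
for p in [*P,cr,*st]:
    u,v=proj(s,p); cv2.circle(f,(int((u-x0+.5)*4),int((v-y0+.5)*4)),2,(0,255,0),-1)
print('crown px',proj(s,cr))
cv2.imwrite('pics/side_chk.png',f[:600,:,::-1])
E
python3 m2.py
```

```text
[[ 0.5119 -0.1792  0.054 ]
 [ 0.518  -0.1977  0.054 ]
 [ 0.3938 -0.2314  0.054 ]
 [ 0.388  -0.212   0.054 ]]
caul [ 0.45291141 -0.20508733  0.054     ] 0.1284083145706459 0.01949635930345983 15.02654345266307
sphere c [ 0.61344595 -0.07228605 -0.007     ]
crown px (np.float64(251.88784627535566), np.float64(189.9610311472782))
```

View pics/side_chk.png

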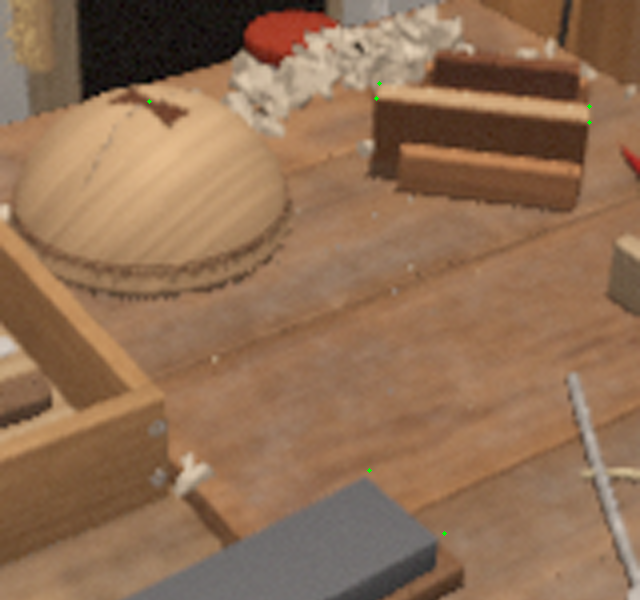

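```bash
cat > go.py <<'E'
import sys
from h import *
# usage: go.py x y z yaw_of_tool_x(deg) tilt(deg about tool x) n
def target(x,y,z,yaw,tilt=0):
    Rm=R.from_euler('z',yaw,degrees=True)*R.from_euler('x',180,degrees=True)*R.from_euler('x',tilt,degrees=True)
    return np.array([x,y,z]),Rm
def plan(x,y,z,yaw,tilt,n):
    s=manip.get_state(); p=s['position'];Ra=q(s['ee_rot']); P,Rb=target(x,y,z,yaw,tilt)
    n=int(n); rv=(Ra.inv()*Rb).as_rotvec()/n; A=R.from_rotvec(rv); M=sum((A**k).as_matrix() for k in range(n))
    d=np.linalg.solve(M,Ra.inv().apply(P-p)); print('n',n,'d mm',(d*1000).round(1),'rot',np.degrees(rv).round(2),'clock',round(s['clock'],2))
if __name__=='__main__': plan(*map(float,sys.argv[1:]))
E
python3 go.py .4529 -.2051 .13 15 0 14
```

```text
n 14 d mm [ 23.3 -16.6   7.2] rot [-0.   -0.    0.54] clock 0.35
```

```bash
python3 -m pendant '[{"dx":0.0233,"dy":-0.0166,"dz":0.0072,"rz":0.54,"hand":0.045},{"dx":0.0233,"dy":-0.0166,"dz":0.0072,"rz":0.54},{"dx":0.0233,"dy":-0.0166,"dz":0.0072,"rz":0.54},{"dx":0.0233,"dy":-0.0166,"dz":0.0072,"rz":0.54},{"dx":0.0233,"dy":-0.0166,"dz":0.0072,"rz":0.54},{"dx":0.0233,"dy":-0.0166,"dz":0.0072,"rz":0.54},{"dx":0.0233,"dy":-0.0166,"dz":0.0072,"rz":0.54},{"dx":0.0233,"dy":-0.0166,"dz":0.0072,"rz":0.54},{"dx":0.0233,"dy":-0.0166,"dz":0.0072,"rz":0.54},{"dx":0.0233,"dy":-0.0166,"dz":0.0072,"rz":0.54},{"dx":0.0233,"dy":-0.0166,"dz":0.0072,"rz":0.54},{"dx":0.0233,"dy":-0.0166,"dz":0.0072,"rz":0.54}]' 40; python3 go.py .4529 -.2051 .06 15 0 6
```

```text
n 6 d mm [ 54.5 -38.3  28.5] rot [-0.   -0.    1.27] clock 0.35invalid input
```

```bash
python3 -m pendant '[{"dx":0.0233,"dy":-0.0166,"dz":0.0072,"rx":0,"ry":0,"rz":0.54,"hand":0.045},{"dx":0.0233,"dy":-0.0166,"dz":0.0072,"rx":0,"ry":0,"rz":0.54,"hand":0.045}]' 40; python3 -m pendant '[{"dx":0.0233,"dy":-0.0166,"dz":0.0072,"rz":0.54}]'
```

```text
clock: 0.52
position: [0.2515, -0.4831, 0.2168]
ee_rot: [0.001, 0.983, 0.185, 0.0]
contact_force: [0.4, 0.9, -0.8]
width: 0.0638
gripper_force: 0.0invalid input
```

```bash
python3 go.py .4529 -.2051 .12 15 0 12
```

```text
n 12 d mm [ 23.3 -16.7   8.1] rot [0.01 0.   0.53] clock 0.52
```

```bash
python3 -m pendant '[{"dx":0.0233,"dy":-0.0167,"dz":0.0081,"rx":0,"ry":0,"rz":0.53,"hand":0.045},{"dx":0.0233,"dy":-0.0167,"dz":0.0081,"rx":0,"ry":0,"rz":0.53,"hand":0.045},{"dx":0.0233,"dy":-0.0167,"dz":0.0081,"rx":0,"ry":0,"rz":0.53,"hand":0.045},{"dx":0.0233,"dy":-0.0167,"dz":0.0081,"rx":0,"ry":0,"rz":0.53,"hand":0.045},{"dx":0.0233,"dy":-0.0167,"dz":0.0081,"rx":0,"ry":0,"rz":0.53,"hand":0.045},{"dx":0.0233,"dy":-0.0167,"dz":0.0081,"rx":0,"ry":0,"rz":0.53,"hand":0.045},{"dx":0.0233,"dy":-0.0167,"dz":0.0081,"rx":0,"ry":0,"rz":0.53,"hand":0.045},{"dx":0.0233,"dy":-0.0167,"dz":0.0081,"rx":0,"ry":0,"rz":0.53,"hand":0.045},{"dx":0.0233,"dy":-0.0167,"dz":0.0081,"rx":0,"ry":0,"rz":0.53,"hand":0.045},{"dx":0.0233,"dy":-0.0167,"dz":0.0081,"rx":0,"ry":0,"rz":0.53,"hand":0.045},{"dx":0.0233,"dy":-0.0167,"dz":0.0081,"rx":0,"ry":0,"rz":0.53,"hand":0.045},{"dx":0,"dy":0,"dz":0,"rx":0,"ry":0,"rz":0,"hand":0.045}]' 40; python3 go.py .4529 -.2051 .075 15 0 3
```

```text
clock: 1.52
position: [0.436, -0.2215, 0.1265]
ee_rot: [-0.002, 0.99, 0.138, -0.0]
contact_force: [0.6, 0.3, -0.4]
width: 0.0452
gripper_force: 0.0
n 3 d mm [ 6.9 -3.7 17.2] rot [-0.07 -0.01  0.3 ] clock 1.52
```

```bash
python3 -m pendant '[{"dx":0.0069,"dy":-0.0037,"dz":0.0172,"rx":0,"ry":0,"rz":0.3,"hand":0.045},{"dx":0.0069,"dy":-0.0037,"dz":0.0172,"rx":0,"ry":0,"rz":0.3,"hand":0.045},{"dx":0.0069,"dy":-0.0037,"dz":0.0172,"rx":0,"ry":0,"rz":0.3,"hand":0.045},{"dx":0,"dy":0,"dz":0,"rx":0,"ry":0,"rz":0,"hand":0.045},{"dx":0,"dy":0,"dz":0,"rx":0,"ry":0,"rz":0,"hand":0.045}]'; python3 go.py .4529 -.2051 .031 15 0 4
python3 - <<'E'
from h import *
f=[cv2.resize(snap(n)['frame'][a:a+130,b:b+130,::-1],None,fx=3,fy=3,interpolation=cv2.INTER_CUBIC) for n,a,b in(('top',160,290),('side',150,260))]
cv2.imwrite('pics/g1.png',np.hstack(f))
E
```

```text
clock: 1.93
position: [0.451, -0.2094, 0.0758]
ee_rot: [-0.0, 0.992, 0.129, -0.001]
contact_force: [-0.7, -0.2, -1.0]
width: 0.0452
gripper_force: 0.0
n 4 d mm [ 0.7 -0.9 11.2] rot [-0.02  0.02 -0.03] clock 1.93
```

View pics/g1.png

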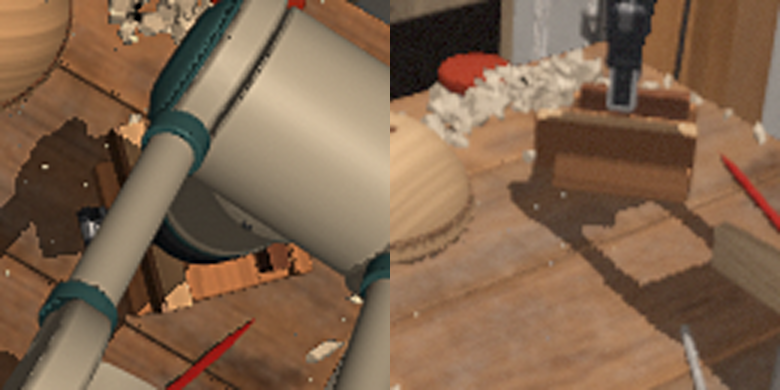

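The left finger sits over the caul's middle in the side view (finger at column 622, caul spanning 537 to 695), so I'll descend and grip.

```bash
python3 -m pendant '[{"dx":0.0007,"dy":-0.0009,"dz":0.0112,"rx":0,"ry":0,"rz":0,"hand":0.045},{"dx":0.0007,"dy":-0.0009,"dz":0.0112,"rx":0,"ry":0,"rz":0,"hand":0.045},{"dx":0.0007,"dy":-0.0009,"dz":0.0112,"rx":0,"ry":0,"rz":0,"hand":0.045},{"dx":0.0007,"dy":-0.0009,"dz":0.0112,"rx":0,"ry":0,"rz":0,"hand":0.045},{"dx":0,"dy":0,"dz":0,"rx":0,"ry":0,"rz":0,"hand":0.045},{"dx":0,"dy":0,"dz":0,"rx":0,"ry":0,"rz":0,"hand":0.015},{"dx":0,"dy":0,"dz":0,"rx":0,"ry":0,"rz":0,"hand":0.015},{"dx":0,"dy":0,"dz":0,"rx":0,"ry":0,"rz":0,"hand":0.015},{"dx":0,"dy":0,"dz":0,"rx":0,"ry":0,"rz":0,"hand":0.015},{"dx":0,"dy":0,"dz":0,"rx":0,"ry":0,"rz":0,"hand":0.015},{"dx":0,"dy":0,"dz":0,"rx":0,"ry":0,"rz":0,"hand":0.015}]' 40
```

```text
clock: 2.95
position: [0.4543, -0.2062, 0.0327]
ee_rot: [0.001, 0.992, 0.129, 0.001]
contact_force: [-0.9, -0.9, 6.8]
width: 0.0209
gripper_force: 40.3
```

```bash
python3 -m pendant '[{"dx":0,"dy":0,"dz":-0.01,"rx":0,"ry":0,"rz":0,"hand":0.015},{"dx":0,"dy":0,"dz":-0.02,"rx":0,"ry":0,"rz":0,"hand":0.015},{"dx":0,"dy":0,"dz":-0.02,"rx":0,"ry":0,"rz":0,"hand":0.015},{"dx":0,"dy":0,"dz":-0.025,"rx":0,"ry":0,"rz":0,"hand":0.015},{"dx":0,"dy":0,"dz":-0.025,"rx":0,"ry":0,"rz":0,"hand":0.015}]' 40; python3 go.py .43 -.02 .13 90 -40 16
```

```text
clock: 3.37
position: [0.4527, -0.2048, 0.1321]
ee_rot: [-0.001, 0.992, 0.129, -0.001]
contact_force: [0.3, -0.2, -0.6]
width: 0.0212
gripper_force: 40.4
n 16 d mm [ 8.4 -9.1 -2.2] rot [-2.13  1.64 -4.5 ] clock 3.37
```

```bash
python3 -m pendant '[{"dx":0.0084,"dy":-0.0091,"dz":-0.0022,"rx":-2.13,"ry":1.64,"rz":-4.5,"hand":0.015},{"dx":0.0084,"dy":-0.0091,"dz":-0.0022,"rx":-2.13,"ry":1.64,"rz":-4.5,"hand":0.015},{"dx":0.0084,"dy":-0.0091,"dz":-0.0022,"rx":-2.13,"ry":1.64,"rz":-4.5,"hand":0.015},{"dx":0.0084,"dy":-0.0091,"dz":-0.0022,"rx":-2.13,"ry":1.64,"rz":-4.5,"hand":0.015},{"dx":0.0084,"dy":-0.0091,"dz":-0.0022,"rx":-2.13,"ry":1.64,"rz":-4.5,"hand":0.015},{"dx":0.0084,"dy":-0.0091,"dz":-0.0022,"rx":-2.13,"ry":1.64,"rz":-4.5,"hand":0.015},{"dx":0.0084,"dy":-0.0091,"dz":-0.0022,"rx":-2.13,"ry":1.64,"rz":-4.5,"hand":0.015},{"dx":0.0084,"dy":-0.0091,"dz":-0.0022,"rx":-2.13,"ry":1.64,"rz":-4.5,"hand":0.015},{"dx":0.0084,"dy":-0.0091,"dz":-0.0022,"rx":-2.13,"ry":1.64,"rz":-4.5,"hand":0.015},{"dx":0.0084,"dy":-0.0091,"dz":-0.0022,"rx":-2.13,"ry":1.64,"rz":-4.5,"hand":0.015},{"dx":0.0084,"dy":-0.0091,"dz":-0.0022,"rx":-2.13,"ry":1.64,"rz":-4.5,"hand":0.015},{"dx":0.0084,"dy":-0.0091,"dz":-0.0022,"rx":-2.13,"ry":1.64,"rz":-4.5,"hand":0.015}]' 40; python3 go.py .43 -.02 .09 90 -40 8;
```

```text
clock: 4.37
position: [0.4567, -0.0602, 0.1401]
ee_rot: [0.19, 0.787, 0.556, 0.19]
contact_force: [-0.0, 0.2, -1.5]
width: 0.0211
gripper_force: 40.5
n 8 d mm [ 4.  -7.2  2.9] rot [-1.04  0.81 -2.21] clock 4.37
```

```bash
python3 -m pendant '[{"dx":0.004,"dy":-0.0072,"dz":0.0029,"rx":-1.04,"ry":0.81,"rz":-2.21,"hand":0.015},{"dx":0.004,"dy":-0.0072,"dz":0.0029,"rx":-1.04,"ry":0.81,"rz":-2.21,"hand":0.015},{"dx":0.004,"dy":-0.0072,"dz":0.0029,"rx":-1.04,"ry":0.81,"rz":-2.21,"hand":0.015},{"dx":0.004,"dy":-0.0072,"dz":0.0029,"rx":-1.04,"ry":0.81,"rz":-2.21,"hand":0.015},{"dx":0.004,"dy":-0.0072,"dz":0.0029,"rx":-1.04,"ry":0.81,"rz":-2.21,"hand":0.015},{"dx":0.004,"dy":-0.0072,"dz":0.0029,"rx":-1.04,"ry":0.81,"rz":-2.21,"hand":0.015},{"dx":0.004,"dy":-0.0072,"dz":0.0029,"rx":-1.04,"ry":0.81,"rz":-2.21,"hand":0.015},{"dx":0,"dy":0,"dz":0,"rx":0,"ry":0,"rz":0,"hand":0.015},{"dx":0,"dy":0,"dz":0,"rx":0,"ry":0,"rz":0,"hand":0.015},{"dx":0,"dy":0,"dz":0,"rx":0,"ry":0,"rz":0,"hand":0.015}]' 40; python3 go.py .43 -.02 .026 90 -40 6;
```

```text
clock: 5.2
position: [0.4417, -0.0307, 0.109]
ee_rot: [0.219, 0.712, 0.627, 0.227]
contact_force: [0.1, -0.5, -1.9]
width: 0.0214
gripper_force: 40.5
n 6 d mm [  1.2 -10.2   9.6] rot [-0.52  0.3  -1.11] clock 5.2
```

```bash
python3 -m pendant '[{"dx":0.0012,"dy":-0.0102,"dz":0.0096,"rx":-0.52,"ry":0.3,"rz":-1.11,"hand":0.015},{"dx":0.0012,"dy":-0.0102,"dz":0.0096,"rx":-0.52,"ry":0.3,"rz":-1.11,"hand":0.015},{"dx":0.0012,"dy":-0.0102,"dz":0.0096,"rx":-0.52,"ry":0.3,"rz":-1.11,"hand":0.015},{"dx":0.0012,"dy":-0.0102,"dz":0.0096,"rx":-0.52,"ry":0.3,"rz":-1.11,"hand":0.015},{"dx":0.0012,"dy":-0.0102,"dz":0.0096,"rx":-0.52,"ry":0.3,"rz":-1.11,"hand":0.015},{"dx":0,"dy":0,"dz":0,"rx":-0.52,"ry":0.3,"rz":-1.11,"hand":0.015},{"dx":0,"dy":0,"dz":0,"rx":0,"ry":0,"rz":0,"hand":0.015},{"dx":0,"dy":0,"dz":0,"rx":0,"ry":0,"rz":0,"hand":0.015}]' 40; python3 go.py .43 -.02 .026 90 -40 3;
```

```text
clock: 5.87
position: [0.4369, -0.0181, 0.0727]
ee_rot: [0.225, 0.683, 0.652, 0.243]
contact_force: [0.1, 0.8, 0.1]
width: 0.0213
gripper_force: 40.5
n 3 d mm [ -1.1 -11.6  10.6] rot [-0.47 -0.17 -0.95] clock 5.87
```

```bash
python3 - <<'E'
from h import *
s=manip.get_state();print(s['qpos'].round(3),s['position'].round(4),q(s['ee_rot']).as_matrix().round(3))
E
```

```text
[-0.438  0.11   2.58   2.111  0.324 -2.437] [ 0.4369 -0.0181  0.0727] [[ 0.033  0.781  0.624]
 [ 0.999 -0.05   0.009]
 [ 0.038  0.623 -0.781]]
```

```bash
python3 go.py .48 -.01 .085 90 -33 8;
```

```text
n 8 d mm [1.1 5.2 1.9] rot [ 0.7  -0.08 -0.35] clock 5.87
```

```bash
python3 -m pendant '[{"dx":0.0011,"dy":0.0052,"dz":0.0019,"rx":0.7,"ry":-0.08,"rz":-0.35,"hand":0.015},{"dx":0.0011,"dy":0.0052,"dz":0.0019,"rx":0.7,"ry":-0.08,"rz":-0.35,"hand":0.015},{"dx":0.0011,"dy":0.0052,"dz":0.0019,"rx":0.7,"ry":-0.08,"rz":-0.35,"hand":0.015},{"dx":0.0011,"dy":0.0052,"dz":0.0019,"rx":0.7,"ry":-0.08,"rz":-0.35,"hand":0.015},{"dx":0.0011,"dy":0.0052,"dz":0.0019,"rx":0.7,"ry":-0.08,"rz":-0.35,"hand":0.015},{"dx":0.0011,"dy":0.0052,"dz":0.0019,"rx":0.7,"ry":-0.08,"rz":-0.35,"hand":0.015},{"dx":0.0011,"dy":0.0052,"dz":0.0019,"rx":0.7,"ry":-0.08,"rz":-0.35,"hand":0.015},{"dx":0.0011,"dy":0.0052,"dz":0.0019,"rx":0.7,"ry":-0.08,"rz":-0.35,"hand":0.015},{"dx":0,"dy":0,"dz":0,"rx":0,"ry":0,"rz":0,"hand":0.015},{"dx":0,"dy":0,"dz":0,"rx":0,"ry":0,"rz":0,"hand":0.015}]' 40; python3 go.py .48 -.01 .027 90 -33 6;python3 -c "
from h import *
s=manip.get_state();print(s['qpos'].round(3))"
```

```text
clock: 6.7
position: [0.4802, -0.0099, 0.0859]
ee_rot: [0.202, 0.677, 0.678, 0.202]
contact_force: [-0.1, -0.5, -0.4]
width: 0.0212
gripper_force: 40.5
n 6 d mm [-0.  -5.4  8.2] rot [ 0.03 -0.01  0.02] clock 6.7
[-0.286  0.105  2.388  1.054  0.179 -1.291]
```

```bash
python3 go.py .485 -.01 .027 90 -28 6
```

```text
n 6 d mm [-0.  -4.4  8.8] rot [ 0.86 -0.01  0.02] clock 6.7
```

```bash
python3 -m pendant '[{"dx":0,"dy":-0.0044,"dz":0.0088,"rx":0.86,"ry":0,"rz":0.0,"hand":0.015},{"dx":0,"dy":-0.0044,"dz":0.0088,"rx":0.86,"ry":0,"rz":0.0,"hand":0.015},{"dx":0,"dy":-0.0044,"dz":0.0088,"rx":0.86,"ry":0,"rz":0.0,"hand":0.015},{"dx":0,"dy":-0.0044,"dz":0.0088,"rx":0.86,"ry":0,"rz":0.0,"hand":0.015},{"dx":0,"dy":-0.0044,"dz":0.0088,"rx":0.86,"ry":0,"rz":0.0,"hand":0.015},{"dx":0,"dy":-0.0044,"dz":0.0088,"rx":0.86,"ry":0,"rz":0.0,"hand":0.015},{"dx":0,"dy":0,"dz":0,"rx":0,"ry":0,"rz":0,"hand":0.015},{"dx":0,"dy":0,"dz":0,"rx":0,"ry":0,"rz":0,"hand":0.015}]' 40; python3 go.py .485 -.01 .026 90 -28 1;python3 -c "
from h import *
s=manip.get_state();print(s['qpos'].round(3))"
```

```text
clock: 7.37
position: [0.4833, -0.0102, 0.0258]
ee_rot: [0.17, 0.687, 0.686, 0.17]
contact_force: [-0.2, -0.8, -1.1]
width: 0.0212
gripper_force: 40.6
n 1 d mm [0.2 1.6 0.7] rot [-0.17 -0.04 -0.08] clock 7.37
[-0.257  0.251  2.39   1.343  0.123 -1.568]
```

```bash
python3 -m pendant '[{"dx":0,"dy":0,"dz":0,"rx":0,"ry":0,"rz":0,"hand":0.03},{"dx":0,"dy":0,"dz":0,"rx":0,"ry":0,"rz":0,"hand":0.034},{"dx":0,"dy":0,"dz":0,"rx":0,"ry":0,"rz":0,"hand":0.034}]' 40; python3 -c "
from h import *
cv2.imwrite('pics/lay1.png',cv2.resize(snap('side')['frame'][150:350,200:400,::-1],None,fx=3,fy=3,interpolation=cv2.INTER_CUBIC))"
```

```text
clock: 7.62
position: [0.4835, -0.0101, 0.0265]
ee_rot: [0.17, 0.686, 0.686, 0.171]
contact_force: [-0.4, -0.7, 0.2]
width: 0.034
gripper_force: 0.0
```

View pics/lay1.png

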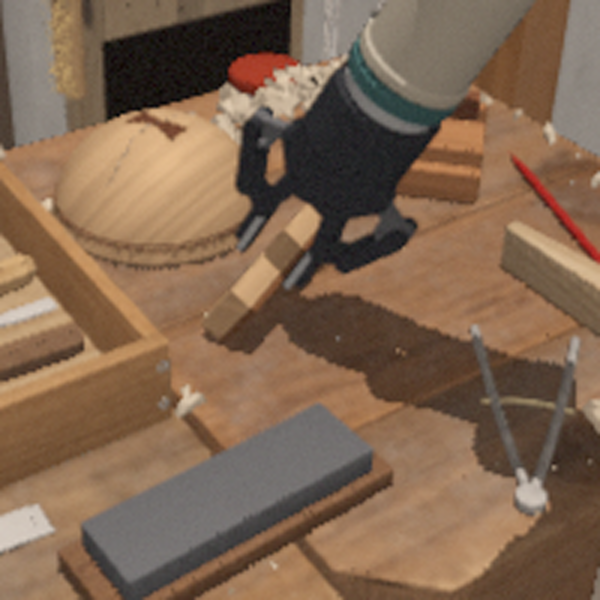

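The caul (crop (205..320, 205..340)) now leans cork-down on the lower finger. I'll open gradually to lower it, then withdraw along the tool axis.

```bash
python3 -m pendant '[{"dx":0,"dy":0,"dz":0,"rx":0,"ry":0,"rz":0,"hand":0.044},{"dx":0,"dy":0,"dz":0,"rx":0,"ry":0,"rz":0,"hand":0.054},{"dx":0,"dy":0,"dz":0,"rx":0,"ry":0,"rz":0,"hand":0.062},{"dx":0,"dy":0,"dz":0,"rx":0,"ry":0,"rz":0,"hand":0.062},{"dx":0,"dy":0,"dz":-0.006,"rx":0,"ry":0,"rz":0,"hand":0.062},{"dx":0,"dy":0,"dz":-0.01,"rx":0,"ry":0,"rz":0,"hand":0.062},{"dx":0,"dy":0,"dz":-0.015,"rx":0,"ry":0,"rz":0,"hand":0.062},{"dx":0,"dy":0,"dz":-0.02,"rx":0,"ry":0,"rz":0,"hand":0.062},{"dx":0,"dy":0,"dz":-0.03,"rx":0,"ry":0,"rz":0,"hand":0.062},{"dx":0,"dy":0,"dz":-0.03,"rx":0,"ry":0,"rz":0,"hand":0.062},{"dx":0,"dy":0,"dz":-0.02,"rx":0,"ry":0,"rz":0,"hand":0.062},{"dx":0,"dy":0,"dz":0,"rx":0,"ry":0,"rz":0,"hand":0.062}]' 40; python3 -c "
from h import *
a=cv2.resize(snap('side')['frame'][150:350,200:400,::-1],None,fx=2,fy=2,interpolation=cv2.INTER_CUBIC)
b=cv2.resize(snap('top')['frame'][120:320,180:380,::-1],None,fx=2,fy=2,interpolation=cv2.INTER_CUBIC)
cv2.imwrite('pics/lay2.png',np.hstack([a,b]))
print(manip.get_state()['qpos'].round(3))"; python3 go.py .42 -.01 .2 90 0 6
```

```text
clock: 8.67
position: [0.4259, -0.01, 0.1406]
ee_rot: [0.173, 0.685, 0.686, 0.173]
contact_force: [0.3, 0.9, 0.3]
width: 0.0621
gripper_force: 0.0
[-0.318 -0.082  2.31   0.337  0.468 -0.586]
n 6 d mm [ -0.    2.  -10.3] rot [ 4.68 -0.02  0.01] clock 8.77
```

View pics/lay2.png

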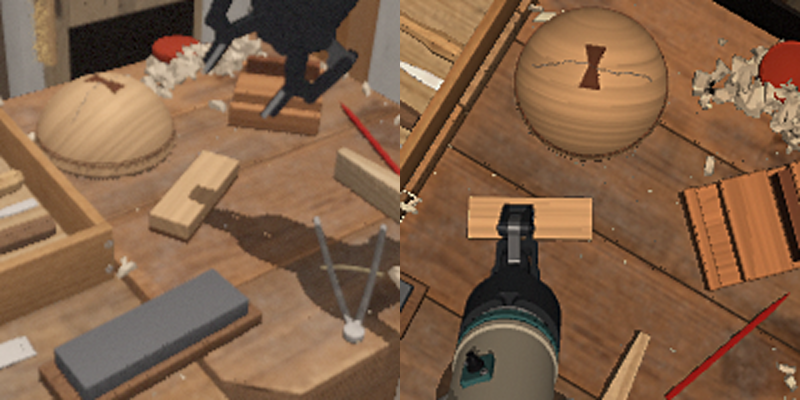

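The caul lies flat with its light face up. In the top view it spans (468..593, 196..240) at 2x, with only its middle hidden. I'll measure it now.

```bash
cat > m3.py <<'E'
from h import *
def rect(im,win,z,cond):
    x0,y0,x1,y1=win; h=cv2.cvtColor(im['frame'],cv2.COLOR_RGB2HSV).astype(int)
    m=np.zeros(h.shape[:2],np.uint8); m[y0:y1,x0:x1]=(cond(h[...,0],h[...,1],h[...,2])[y0:y1,x0:x1]*255)
    m=cv2.morphologyEx(m,cv2.MORPH_OPEN,np.ones((3,3)))
    n,l,st,_=cv2.connectedComponentsWithStats(m); big=[i for i in range(1,n) if st[i,4]>60]
    pts=np.argwhere(np.isin(l,big))[:,::-1].astype(np.float32)
    r=cv2.minAreaRect(pts); B=cv2.boxPoints(r); c=np.array(r[0]); B=c+(B-c)*(1+1/np.array(max(r[1])))
    P=np.array([onplane(im,*p,z)[:2] for p in B]); e=[P[1]-P[0],P[2]-P[1]]; L=[np.linalg.norm(a) for a in e]; d=e[int(np.argmax(L))]
    print('px',np.round(r,1) if 0 else (np.round(r[0],1),np.round(r[1],1)),'c',P.mean(0).round(4),'L',np.round(L,4),'yaw',(np.degrees(np.arctan2(d[1],d[0]))%180).round(1)); return P,m
if __name__=='__main__':
    im=snap('top'); P,m=rect(im,(205,205,290,250),.022,lambda H,S,V:(V>165)&(S<150)&(S>60)); print(P.round(4))
E
python3 m3.py
```

```text
px (array([244.5, 228. ]), array([61., 20.])) c [ 0.4612 -0.0086] L [0.0426 0.1298] yaw 90.6
[[ 0.4392  0.0555]
 [ 0.4818  0.0566]
 [ 0.4832 -0.0731]
 [ 0.4405 -0.0736]]
```

```bash
python3 go.py .461 -.009 .08 90.5 0 7
```

```text
n 7 d mm [0.  2.7 9.3] rot [ 3.99 -0.01 -0.06] clock 8.82
```

```bash
python3 -m pendant '[{"dx":0,"dy":0.0027,"dz":0.0093,"rx":4,"ry":0,"rz":-0.06,"hand":0.07},{"dx":0,"dy":0.0027,"dz":0.0093,"rx":4,"ry":0,"rz":-0.06,"hand":0.07},{"dx":0,"dy":0.0027,"dz":0.0093,"rx":4,"ry":0,"rz":-0.06,"hand":0.07},{"dx":0,"dy":0.0027,"dz":0.0093,"rx":4,"ry":0,"rz":-0.06,"hand":0.07},{"dx":0,"dy":0.0027,"dz":0.0093,"rx":4,"ry":0,"rz":-0.06,"hand":0.07},{"dx":0,"dy":0.0027,"dz":0.0093,"rx":4,"ry":0,"rz":-0.06,"hand":0.07},{"dx":0,"dy":0.0027,"dz":0.0093,"rx":4,"ry":0,"rz":-0.06,"hand":0.07},{"dx":0,"dy":0,"dz":0,"rx":0,"ry":0,"rz":0,"hand":0.07},{"dx":0,"dy":0,"dz":0,"rx":0,"ry":0,"rz":0,"hand":0.07}]' 40; python3 go.py .461 -.009 .003 90.5 0 5
```

```text
clock: 9.57
position: [0.4611, -0.0089, 0.0778]
ee_rot: [-0.002, 0.704, 0.71, -0.001]
contact_force: [0.5, 0.9, -0.0]
width: 0.0704
gripper_force: 0.0
n 5 d mm [-0.  0. 15.] rot [-0.05 -0.03  0.01] clock 9.57
```

```bash
python3 -m pendant '[{"dx":0,"dy":0,"dz":0.015,"rx":-0.2,"ry":-0.15,"rz":0,"hand":0.07},{"dx":0,"dy":0,"dz":0.015,"rx":0,"ry":0,"rz":0,"hand":0.07},{"dx":0,"dy":0,"dz":0.015,"rx":0,"ry":0,"rz":0,"hand":0.07},{"dx":0,"dy":0,"dz":0.015,"rx":0,"ry":0,"rz":0,"hand":0.07},{"dx":0,"dy":0,"dz":0.015,"rx":0,"ry":0,"rz":0,"hand":0.07},{"dx":0,"dy":0,"dz":0,"rx":0,"ry":0,"rz":0,"hand":0.07},{"dx":0,"dy":0,"dz":0,"rx":0,"ry":0,"rz":0,"hand":0.038},{"dx":0,"dy":0,"dz":0,"rx":0,"ry":0,"rz":0,"hand":0.038},{"dx":0,"dy":0,"dz":0,"rx":0,"ry":0,"rz":0,"hand":0.038},{"dx":0,"dy":0,"dz":0,"rx":0,"ry":0,"rz":0,"hand":0.038},{"dx":0,"dy":0,"dz":0,"rx":0,"ry":0,"rz":0,"hand":0.038},{"dx":0,"dy":0,"dz":0,"rx":0,"ry":0,"rz":0,"hand":0.038}]' 25; python3 -c "
from h import *
s=manip.get_state();print(s['position'].round(4),(q(s['ee_rot']).as_matrix()).round(4).tolist(),s['qpos'].round(3),s['moment'].round(2))"
```

```text
clock: 10.57
position: [0.4618, -0.0095, 0.0062]
ee_rot: [0.002, 0.704, 0.71, 0.001]
contact_force: [-0.8, -0.1, 6.4]
width: 0.0436
gripper_force: 26.7
[ 0.4618 -0.0095  0.0062] [[-0.0086, 1.0, 0.004], [1.0, 0.0086, -0.0021], [-0.0021, 0.004, -1.0]] [-1.700e-01  3.600e-01  2.058e+00 -2.000e-03  7.190e-01 -1.770e-01] [ 0.01  0.26 -0.02]
```

```bash
python3 -m pendant '[{"dx":0,"dy":0,"dz":-0.008,"rx":0,"ry":0,"rz":0,"hand":0.038},{"dx":0,"dy":0,"dz":-0.02,"rx":0,"ry":0,"rz":0,"hand":0.038},{"dx":0,"dy":0,"dz":-0.035,"rx":0,"ry":0,"rz":0,"hand":0.038},{"dx":0,"dy":0,"dz":-0.035,"rx":0,"ry":0,"rz":0,"hand":0.038},{"dx":0,"dy":0,"dz":-0.02,"rx":0,"ry":0,"rz":0,"hand":0.038},{"dx":0,"dy":0,"dz":0,"rx":0,"ry":0,"rz":0,"hand":0.038}]' 25;  python3 go.py .6076 -.0722 .11 45 0 11; python3 -c "
from h import *
s=manip.get_state();print((q(s['ee_rot']).as_matrix()).round(4).tolist())"
```

```text
clock: 11.07
position: [0.4645, -0.0097, 0.1281]
ee_rot: [0.006, 0.704, 0.71, 0.003]
contact_force: [0.8, 0.3, -1.4]
width: 0.0434
gripper_force: 26.0
n 11 d mm [-0.9 14.5  1.8] rot [ 0.07 -0.01  4.14] clock 11.07
[[-0.0087, 0.9999, 0.0131], [1.0, 0.0087, -0.0036], [-0.0037, 0.0131, -0.9999]]
```

```bash
python3 -m pendant '[{"dx":-0.0009,"dy":0.0145,"dz":0.0018,"rx":0.07,"ry":0,"rz":4.14,"hand":0.038},{"dx":-0.0009,"dy":0.0145,"dz":0.0018,"rx":0.07,"ry":0,"rz":4.14,"hand":0.038},{"dx":-0.0009,"dy":0.0145,"dz":0.0018,"rx":0.07,"ry":0,"rz":4.14,"hand":0.038},{"dx":-0.0009,"dy":0.0145,"dz":0.0018,"rx":0.07,"ry":0,"rz":4.14,"hand":0.038},{"dx":-0.0009,"dy":0.0145,"dz":0.0018,"rx":0.07,"ry":0,"rz":4.14,"hand":0.038},{"dx":-0.0009,"dy":0.0145,"dz":0.0018,"rx":0.07,"ry":0,"rz":4.14,"hand":0.038},{"dx":-0.0009,"dy":0.0145,"dz":0.0018,"rx":0.07,"ry":0,"rz":4.14,"hand":0.038},{"dx":-0.0009,"dy":0.0145,"dz":0.0018,"rx":0.07,"ry":0,"rz":4.14,"hand":0.038},{"dx":-0.0009,"dy":0.0145,"dz":0.0018,"rx":0.07,"ry":0,"rz":4.14,"hand":0.038},{"dx":-0.0009,"dy":0.0145,"dz":0.0018,"rx":0.07,"ry":0,"rz":4.14,"hand":0.038},{"dx":-0.0009,"dy":0.0145,"dz":0.0018,"rx":0.07,"ry":0,"rz":4.14,"hand":0.038},{"dx":0,"dy":0,"dz":0,"rx":0,"ry":0,"rz":0,"hand":0.038}]' 25;python3 -m pendant '[{"dx":0,"dy":0,"dz":0,"rx":0,"ry":0,"rz":0,"hand":0.038},{"dx":0,"dy":0,"dz":0,"rx":0,"ry":0,"rz":0,"hand":0.038}]';  python3 go.py .6076 -.0722 .092 45 0 1; python3 -c "
from h import *
s=manip.get_state();print((q(s['ee_rot']).as_matrix()).round(4).tolist())
a=cv2.resize(snap('side')['frame'][110:260,180:330,::-1],None,fx=2.6,fy=2.6,interpolation=cv2.INTER_CUBIC)
b=cv2.resize(snap('top')['frame'][80:230,200:350,::-1],None,fx=2.6,fy=2.6,interpolation=cv2.INTER_CUBIC)
cv2.imwrite('pics/hov.png',np.hstack([a,b]))"
```

```text
clock: 12.07
position: [0.6049, -0.0738, 0.1014]
ee_rot: [-0.003, 0.925, 0.381, -0.004]
contact_force: [1.1, -0.5, -1.1]
width: 0.0435
gripper_force: 26.0
clock: 12.23
position: [0.6021, -0.0714, 0.1022]
ee_rot: [-0.004, 0.924, 0.383, -0.005]
contact_force: [0.2, 0.4, -0.7]
width: 0.0434
gripper_force: 25.9
n 1 d mm [ 3.4  4.6 10.1] rot [-0.66  0.33  0.02] clock 12.23
[[0.7068, 0.7073, -0.0122], [0.7074, -0.7068, 0.0041], [-0.0057, -0.0115, -0.9999]]
```

View pics/hov.png

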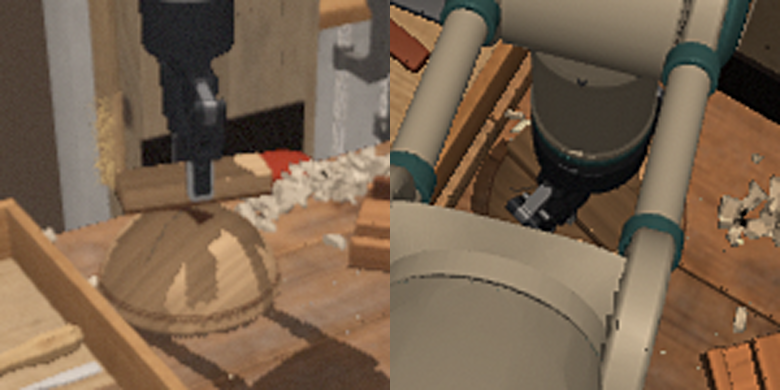

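Both views are usable: the side view has the caul (115..272, about 190) above the crown, roughly level, while the arm hides the top view. I'll correct tilt and offset, then lower.

```bash
python3 -m pendant '[{"dx":0.0015,"dy":0.0023,"dz":0.003,"rx":-0.45,"ry":0.1,"rz":0,"hand":0.038},{"dx":0.001,"dy":0.0023,"dz":0.003,"rx":-0.44,"ry":0.1,"rz":0,"hand":0.038},{"dx":0,"dy":0,"dz":0.002,"rx":0,"ry":0,"rz":0,"hand":0.038},{"dx":0,"dy":0,"dz":0,"rx":0,"ry":0,"rz":0,"hand":0.038},{"dx":0,"dy":0,"dz":0,"rx":0,"ry":0,"rz":0,"hand":0.038},{"dx":0,"dy":0,"dz":0,"rx":0,"ry":0,"rz":0,"hand":0.038}]' 25;  python3 go.py .6070 -.0728 .086 45 0 1; python3 -c "
from h import *
s=manip.get_state();print((q(s['ee_rot']).as_matrix()).round(4).tolist()[2],s['position'],s['qd'].round(3))"
```

```text
clock: 12.83
position: [0.6084, -0.0734, 0.095]
ee_rot: [0.003, 0.924, 0.382, 0.001]
contact_force: [-0.2, 0.8, -0.5]
width: 0.0439
gripper_force: 26.0
n 1 d mm [-0.5 -1.5  9. ] rot [ 0.37  0.06 -0.05] clock 12.83
[-0.001, 0.0065, -1.0] [ 0.60839722 -0.07342916  0.09498244] [-0.001 -0.001 -0.003  0.001  0.001 -0.001]
```

```bash
python3 -m pendant '[{"dx":-0.0004,"dy":-0.001,"dz":0.002,"rx":0.1,"ry":0,"rz":0,"hand":0.038},{"dx":0,"dy":0,"dz":0.003,"rx":0,"ry":0,"rz":0,"hand":0.038},{"dx":0,"dy":0,"dz":0.002,"rx":0,"ry":0,"rz":0,"hand":0.038},{"dx":0,"dy":0,"dz":0,"rx":0,"ry":0,"rz":0,"hand":0.038}]' ; for i in 1 2; do python3 -m pendant '[{"dx":0,"dy":0,"dz":0,"rx":0,"ry":0,"rz":0,"hand":0.038}]'; done; python3 -c "
from h import *
s=manip.get_state();print((q(s['ee_rot']).as_matrix()).round(4).tolist()[2],s['position'],s['qd'].round(3))"
```

```text
clock: 13.17
position: [0.607, -0.073, 0.0873]
ee_rot: [0.002, 0.924, 0.382, -0.0]
contact_force: [0.1, 0.0, -1.0]
width: 0.0431
gripper_force: 26.0
clock: 13.25
position: [0.6073, -0.0731, 0.0877]
ee_rot: [0.002, 0.924, 0.382, 0.0]
contact_force: [-0.0, 0.2, -1.1]
width: 0.0435
gripper_force: 26.0
clock: 13.33
position: [0.6075, -0.0731, 0.0879]
ee_rot: [0.002, 0.924, 0.382, 0.0]
contact_force: [-0.5, -0.2, -1.1]
width: 0.0432
gripper_force: 26.0
[-0.001, 0.0048, -1.0] [ 0.60750624 -0.07307429  0.08792789] [ 0.001 -0.003 -0.002 -0.001  0.001 -0.   ]
```

```bash
for z in 1; do python3 -m pendant '[{"dx":0,"dy":0,"dz":0.0015,"rx":0,"ry":0,"rz":0,"hand":0.038},{"dx":0,"dy":0,"dz":0,"rx":0,"ry":0,"rz":0,"hand":0.038},{"dx":0,"dy":0,"dz":0,"rx":0,"ry":0,"rz":0,"hand":0.038}]'; python3 -m pendant '[{"dx":0,"dy":0,"dz":0.001,"rx":0,"ry":0,"rz":0,"hand":0.038},{"dx":0,"dy":0,"dz":0,"rx":0,"ry":0,"rz":0,"hand":0.038},{"dx":0,"dy":0,"dz":0,"rx":0,"ry":0,"rz":0,"hand":0.038}]';python3 -m pendant '[{"dx":0,"dy":0,"dz":0.001,"rx":0,"ry":0,"rz":0,"hand":0.038},{"dx":0,"dy":0,"dz":0,"rx":0,"ry":0,"rz":0,"hand":0.038},{"dx":0,"dy":0,"dz":0,"rx":0,"ry":0,"rz":0,"hand":0.038}]'; done | grep -E "pos|cont"
```

```text
position: [0.6074, -0.0731, 0.0864]
contact_force: [0.2, 0.4, -1.5]
position: [0.6074, -0.0731, 0.0854]
contact_force: [-0.4, 0.3, -1.1]
position: [0.6074, -0.0731, 0.0844]
contact_force: [-0.1, -0.3, -0.2]
```

```bash
python3 -m pendant '[{"dx":0,"dy":0,"dz":0.0006,"rx":0,"ry":0,"rz":0,"hand":0.038},{"dx":0,"dy":0,"dz":0,"rx":0,"ry":0,"rz":0,"hand":0.038},{"dx":0,"dy":0,"dz":0,"rx":0,"ry":0,"rz":0,"hand":0.038}]'|grep -E "pos|cont"; python3 -m pendant '[{"dx":0,"dy":0,"dz":0,"rx":0,"ry":0,"rz":0,"hand":0.046},{"dx":0,"dy":0,"dz":0,"rx":0,"ry":0,"rz":0,"hand":0.048},{"dx":0,"dy":0,"dz":0,"rx":0,"ry":0,"rz":0,"hand":0.05},{"dx":0,"dy":0,"dz":0,"rx":0,"ry":0,"rz":0,"hand":0.053},{"dx":0,"dy":0,"dz":0,"rx":0,"ry":0,"rz":0,"hand":0.053},{"dx":0,"dy":0,"dz":0,"rx":0,"ry":0,"rz":0,"hand":0.053}]'; python3 -c "
from h import *
a=cv2.resize(snap('side')['frame'][140:240,200:320,::-1],None,fx=5,fy=5,interpolation=cv2.INTER_CUBIC)
cv2.imwrite('pics/rel.png',a)"
```

```text
position: [0.6076, -0.0731, 0.0842]
contact_force: [-1.2, -0.3, 1.2]
clock: 14.83
position: [0.6075, -0.0731, 0.0838]
ee_rot: [0.002, 0.924, 0.382, 0.0]
contact_force: [-0.6, 0.3, 0.6]
width: 0.053
gripper_force: 0.0
```

View pics/rel.png

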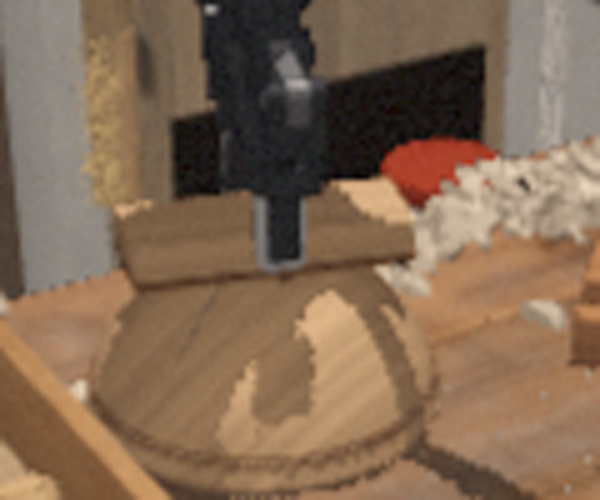

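The caul (crop (118..415, 190..285)) sits on the crown, clear of the fingers and near level. That was my tenth picture, so I'll check by numbers from here. Next I withdraw straight up.

```bash
python3 -m pendant '[{"dx":0,"dy":0,"dz":0,"rx":0,"ry":0,"rz":0,"hand":0.065},{"dx":0,"dy":0,"dz":-0.004,"rx":0,"ry":0,"rz":0,"hand":0.075},{"dx":0,"dy":0,"dz":-0.01,"rx":0,"ry":0,"rz":0,"hand":0.08},{"dx":0,"dy":0,"dz":-0.02,"rx":0,"ry":0,"rz":0,"hand":0.08},{"dx":0,"dy":0,"dz":-0.03,"rx":0,"ry":0,"rz":0,"hand":0.08},{"dx":0,"dy":0,"dz":-0.03,"rx":0,"ry":0,"rz":0,"hand":0.08},{"dx":0,"dy":0,"dz":-0.02,"rx":0,"ry":0,"rz":0,"hand":0.08}]'; python3 go.py .40 .193 .15 63.5 0 14
```

```text
clock: 15.47
position: [0.6083, -0.0728, 0.2019]
ee_rot: [0.004, 0.924, 0.382, 0.002]
contact_force: [0.6, 0.4, -0.3]
width: 0.08
gripper_force: 0.0
n 14 d mm [  6.5 -23.4   3.6] rot [ 0.04 -0.   -1.32] clock 15.47
```

```bash
python3 -m pendant '[{"dx":0.0065,"dy":-0.0234,"dz":0,"rx":0,"ry":0,"rz":-1.32,"hand":0.08},{"dx":0.0065,"dy":-0.0234,"dz":0.0036,"rx":0,"ry":0,"rz":-1.32,"hand":0.08},{"dx":0.0065,"dy":-0.0234,"dz":0.0036,"rx":0,"ry":0,"rz":-1.32,"hand":0.08},{"dx":0.0065,"dy":-0.0234,"dz":0.0036,"rx":0,"ry":0,"rz":-1.32,"hand":0.08},{"dx":0.0065,"dy":-0.0234,"dz":0.0036,"rx":0,"ry":0,"rz":-1.32,"hand":0.08},{"dx":0.0065,"dy":-0.0234,"dz":0.0036,"rx":0,"ry":0,"rz":-1.32,"hand":0.08},{"dx":0.0065,"dy":-0.0234,"dz":0.0036,"rx":0,"ry":0,"rz":-1.32,"hand":0.08},{"dx":0.0065,"dy":-0.0234,"dz":0.0036,"rx":0,"ry":0,"rz":-1.32,"hand":0.08},{"dx":0.0065,"dy":-0.0234,"dz":0.0036,"rx":0,"ry":0,"rz":-1.32,"hand":0.08},{"dx":0.0065,"dy":-0.0234,"dz":0.0036,"rx":0,"ry":0,"rz":-1.32,"hand":0.08},{"dx":0.0065,"dy":-0.0234,"dz":0.0036,"rx":0,"ry":0,"rz":-1.32,"hand":0.08},{"dx":0,"dy":0,"dz":0,"rx":0,"ry":0,"rz":0,"hand":0.08}]'; cat > m4.py <<'E'
from h import *
from m3 import rect
t=snap('top'); s=snap('side'); np.savez('c.npz',t=t['frame'],s=s['frame'])
P,m=rect(t,(225,110,325,195),.100,lambda H,S,V:(V>180)&(S<118)&(S>40))
h=cv2.cvtColor(t['frame'],cv2.COLOR_RGB2HSV); print(h[153,240:312:4].tolist()); print(h[175,260:300:4].tolist())
for p in P: print(np.round(proj(s,[*p,.1]),1))
E
python3 m4.py; python3 go.py .4024 .1932 .15 63.3 0 2
```

```text
clock: 16.47
position: [0.4466, 0.145, 0.1607]
ee_rot: [0.001, 0.868, 0.497, -0.001]
contact_force: [-1.2, -1.0, 0.5]
width: 0.0801
gripper_force: 0.0
px (array([0., 0.]), array([0., 0.])) c [nan nan] L [nan nan] yaw nan
[[14, 129, 117], [14, 132, 155], [14, 97, 108], [14, 128, 173], [14, 132, 190], [15, 141, 76], [14, 131, 236], [14, 133, 204], [14, 132, 220], [14, 131, 222], [14, 132, 213], [14, 129, 207], [14, 131, 209], [14, 131, 220], [14, 132, 181], [14, 129, 180], [14, 133, 177], [14, 129, 160]]
[[14, 131, 187], [14, 131, 196], [14, 133, 200], [15, 133, 198], [14, 131, 195], [14, 130, 100], [15, 130, 135], [14, 131, 207], [14, 131, 207], [14, 129, 225]]
[nan nan]
[nan nan]
[nan nan]
[nan nan]
n 2 d mm [  9.9 -33.3   5.6] rot [ 0.17  0.05 -1.87] clock 16.57m3.py:8: RuntimeWarning: divide by zero encountered in divide
  r=cv2.minAreaRect(pts); B=cv2.boxPoints(r); c=np.array(r[0]); B=c+(B-c)*(1+1/np.array(max(r[1])))
m3.py:8: RuntimeWarning: invalid value encountered in multiply
  r=cv2.minAreaRect(pts); B=cv2.boxPoints(r); c=np.array(r[0]); B=c+(B-c)*(1+1/np.array(max(r[1])))
```

```bash
cat > prof.py <<'E'
from h import *
def edge(im,A,B,n,ext=.007,N=57,sm=3):
    """mean offset (m, along n) of strongest intensity edge, at 5 sections along A-B"""
    g=cv2.GaussianBlur(cv2.cvtColor(im['frame'],cv2.COLOR_RGB2GRAY),(0,0),.6).astype(np.float32)
    o=np.linspace(-ext,ext,N); out=[]
    for a,b in ((.06,.25),(.25,.42),(.58,.75),(.75,.94)):
        I=[]
        for w in np.linspace(a,b,16):
            px=np.array([proj(im,A+(B-A)*w+n*k) for k in o],np.float32)
            I.append(cv2.remap(g,px[:,0][None],px[:,1][None],cv2.INTER_LINEAR)[0])
        I=np.mean(I,0); d=np.gradient(I); k=int(np.argmax(abs(d))); out.append((round(o[k]*1000,1),int(round(d[k]*4))))
    return out
def check(t,s,c,yaw,L,W,z0,z1,tag=''):
    a=np.radians(yaw); u=np.array([np.cos(a),np.sin(a),0]); v=np.array([-np.sin(a),np.cos(a),0]); Z=np.array([0,0,1.]); c=np.array([*c,0.])
    C=lambda i,j,z:c+u*i*L/2+v*j*W/2+Z*z
    for nm,im in(('top',t),('side',s)):
        print(tag,nm,'+v',edge(im,C(-1,1,z1),C(1,1,z1),v),'-v',edge(im,C(-1,-1,z1),C(1,-1,z1),v))
        print('   +u',edge(im,C(1,-1,z1),C(1,1,z1),u),'-u',edge(im,C(-1,-1,z1),C(-1,1,z1),u))
    print('  side top(+v) in z',edge(s,C(-1,1,z1),C(1,1,z1),Z),'bot(+v) z',edge(s,C(-1,1,z0),C(1,1,z0),Z))
if __name__=='__main__':
    t=snap('top');s=snap('side'); check(t,s,(.6076,-.0722),45,.130,.044,.078,.100,'caul')
    d=cv2.absdiff(t['frame'],cv2.imread('pics/top0.png')[:,:,::-1]).max(2); d[:100]=0;d[205:]=0;d[:,:220]=0;d[:,330:]=0
    print('key still visible?',d[140:168,268:285].mean())
E
python3 prof.py
```

```text
caul top +v [(np.float64(1.5), -36), (np.float64(0.7), -35), (np.float64(0.7), -36), (np.float64(-0.3), -35)] -v [(np.float64(2.8), 10), (np.float64(2.5), 5), (np.float64(1.5), 14), (np.float64(1.3), 19)]
   +u [(np.float64(-2.3), -21), (np.float64(-2.5), -14), (np.float64(6.0), -23), (np.float64(-2.3), -20)] -u [(np.float64(-1.5), 25), (np.float64(-1.5), 32), (np.float64(-1.3), 31), (np.float64(-0.7), 29)]
caul side +v [(np.float64(7.0), 0), (np.float64(-7.0), 3), (np.float64(2.8), -5), (np.float64(2.0), -6)] -v [(np.float64(2.2), 0), (np.float64(4.8), 0), (np.float64(0.0), 13), (np.float64(0.0), 10)]
   +u [(np.float64(-3.0), -13), (np.float64(-2.3), -19), (np.float64(-1.7), -21), (np.float64(-2.3), -21)] -u [(np.float64(-2.5), -4), (np.float64(-0.7), -3), (np.float64(-6.5), -4), (np.float64(-6.2), -2)]
  side top(+v) in z [(np.float64(-7.0), -4), (np.float64(3.8), -5), (np.float64(-2.0), 8), (np.float64(-1.0), 12)] bot(+v) z [(np.float64(3.0), 7), (np.float64(-5.2), -11), (np.float64(-1.3), -5), (np.float64(0.0), -7)]
key still visible? 56.28781512605042
```

```bash
cat > tilt.py <<'E'
from h import *
import sys
def prof(im,A,B,ext=.008,N=65,secs=8):
    g=cv2.GaussianBlur(im['frame'],(0,0),.6).astype(np.float32); o=np.linspace(-ext,ext,N); out=[]
    for a in np.linspace(.05,.85,secs):
        I=[]
        for w in np.linspace(a,a+.1,10):
            px=np.array([proj(im,A+(B-A)*w+np.array([0,0,k])) for k in o],np.float32)
            I.append(cv2.remap(g,px[:,0][None],px[:,1][None],cv2.INTER_LINEAR)[0])
        d=np.abs(np.gradient(np.mean(I,0),axis=0)).sum(1); k=int(np.argmax(d)); out.append((float(round(o[k]*1000,1)),int(d[k]*4)))
    return out
def tilt(s,c,yaw,L,W,zs):
    a=np.radians(yaw); u=np.array([np.cos(a),np.sin(a),0]); v=np.array([-np.sin(a),np.cos(a),0]); c=np.array([*c,0.])
    for nm,j,z in zs:
        A=c-u*L/2+v*j*W/2+[0,0,z]; print(nm,prof(s,A,A+u*L))
if __name__=='__main__':
    tilt(snap('side'),(.6054,-.0726),44,.13,.044,[('far top',-1,.1),('near top',1,.1),('near bot',1,.078)])
E
python3 tilt.py
```

```text
far top [(7.2, 2), (-3.8, 1), (6.0, 1), (-7.5, 2), (1.7, 3), (0.3, 82), (0.0, 64), (0.3, 42)]
near top [(-7.2, 26), (-8.0, 14), (-4.5, 9), (7.5, 32), (-4.2, 3), (4.5, 31), (-1.0, 33), (-0.3, 33)]
near bot [(-8.0, 31), (5.0, 14), (-8.0, 42), (-4.2, 22), (4.2, 2), (-7.2, 24), (0.0, 22), (5.5, 20)]
```

```bash
cat > ms.py <<'E'
from prof import *
t=snap('top');s=snap('side'); t['frame']=cv2.imread('pics/top0.png')[:,:,::-1].copy(); s['frame']=cv2.imread('pics/side0.png')[:,:,::-1].copy()
check(t,s,(.4032,.1949),63.3,.164,.050,.014,.032,'stone')
E
python3 ms.py; python3 go.py .4032 .1949 .08 63.3 0 5
```

```text
stone top +v [(np.float64(4.2), 6), (np.float64(4.2), 8), (np.float64(4.5), 10), (np.float64(4.5), 8)] -v [(np.float64(-5.2), 10), (np.float64(1.3), 12), (np.float64(1.3), 10), (np.float64(-1.3), -10)]
   +u [(np.float64(5.5), 8), (np.float64(6.0), 4), (np.float64(5.5), 11), (np.float64(5.5), 9)] -u [(np.float64(-0.5), 15), (np.float64(-0.3), 15), (np.float64(-0.3), 15), (np.float64(-0.3), 15)]
stone side +v [(np.float64(1.0), -9), (np.float64(1.0), -9), (np.float64(1.5), -10), (np.float64(1.3), -10)] -v [(np.float64(2.5), -3), (np.float64(3.0), -2), (np.float64(2.0), -5), (np.float64(1.5), -4)]
   +u [(np.float64(3.0), 10), (np.float64(0.3), -14), (np.float64(0.0), -15), (np.float64(0.0), -15)] -u [(np.float64(0.3), -4), (np.float64(1.3), -4), (np.float64(0.0), -1), (np.float64(-2.0), -1)]
  side top(+v) in z [(np.float64(-2.3), 7), (np.float64(-1.3), 7), (np.float64(-2.0), 7), (np.float64(-1.7), 8)] bot(+v) z [(np.float64(-0.3), -9), (np.float64(-0.3), -9), (np.float64(-0.3), -9), (np.float64(0.0), -9)]
n 5 d mm [  4.6 -13.6  16.1] rot [ 0.06  0.02 -0.78] clock 16.82
```

```bash
python3 -m pendant '[{"dx":0.0045,"dy":-0.0137,"dz":0.012,"rx":0,"ry":0,"rz":-0.78,"hand":0.08},{"dx":0.0045,"dy":-0.0137,"dz":0.012,"rx":0,"ry":0,"rz":-0.78,"hand":0.08},{"dx":0.0045,"dy":-0.0137,"dz":0.012,"rx":0,"ry":0,"rz":-0.78,"hand":0.08},{"dx":0.0045,"dy":-0.0137,"dz":0.012,"rx":0,"ry":0,"rz":-0.78,"hand":0.08},{"dx":0.002,"dy":-0.008,"dz":0.012,"rx":0,"ry":0,"rz":-0.4,"hand":0.08},{"dx":0,"dy":0,"dz":0,"rx":0,"ry":0,"rz":0,"hand":0.08},{"dx":0,"dy":0,"dz":0,"rx":0,"ry":0,"rz":0,"hand":0.08},{"dx":0,"dy":0,"dz":0,"rx":0,"ry":0,"rz":0,"hand":0.08}]'; python3 go.py .4023 .1952 .0235 63.3 0 6;python3 prof.py; python3 tilt.py
```

```text
clock: 17.48
position: [0.407, 0.1902, 0.1009]
ee_rot: [0.003, 0.853, 0.522, 0.001]
contact_force: [-0.2, 0.3, -0.0]
width: 0.0798
gripper_force: 0.0
n 6 d mm [ 0.4 -1.1 12.9] rot [ 0.05  0.02 -0.06] clock 17.48
caul top +v [(np.float64(1.5), -35), (np.float64(0.7), -33), (np.float64(0.7), -36), (np.float64(-0.3), -35)] -v [(np.float64(2.8), 10), (np.float64(2.8), 5), (np.float64(1.5), 14), (np.float64(1.3), 19)]
   +u [(np.float64(-2.3), -21), (np.float64(-2.5), -14), (np.float64(6.0), -22), (np.float64(-2.3), -20)] -u [(np.float64(-1.5), 25), (np.float64(-1.5), 32), (np.float64(-1.3), 31), (np.float64(-0.7), 28)]
caul side +v [(np.float64(-1.5), 4), (np.float64(7.0), -2), (np.float64(2.8), -7), (np.float64(2.0), -6)] -v [(np.float64(-6.8), -1), (np.float64(5.0), 1), (np.float64(1.8), 17), (np.float64(0.0), 10)]
   +u [(np.float64(-2.8), -13), (np.float64(-2.3), -19), (np.float64(-1.7), -22), (np.float64(-2.3), -21)] -u [(np.float64(1.5), 1), (np.float64(-3.5), 1), (np.float64(2.0), 0), (np.float64(1.0), 1)]
  side top(+v) in z [(np.float64(1.0), -8), (np.float64(-4.5), 7), (np.float64(-2.0), 11), (np.float64(-1.0), 12)] bot(+v) z [(np.float64(6.5), 11), (np.float64(7.0), 1), (np.float64(-1.3), -7), (np.float64(0.0), -7)]
key still visible? 54.720588235294116
far top [(8.0, 32), (8.0, 4), (-8.0, 17), (-1.5, 10), (-0.3, 83), (0.0, 98), (0.0, 64), (0.3, 43)]
near top [(-1.3, 26), (3.5, 33), (-7.0, 34), (0.0, 20), (-2.0, 11), (-1.5, 33), (-0.7, 33), (-0.3, 33)]
near bot [(5.2, 40), (8.0, 42), (8.0, 4), (3.2, 1), (-5.2, 8), (-0.3, 20), (0.0, 22), (5.5, 20)]
```

```bash
python3 -m pendant '[{"dx":0.0004,"dy":-0.0011,"dz":0.0129,"rx":0.1,"ry":0.1,"rz":-0.06,"hand":0.08},{"dx":0.0004,"dy":-0.0011,"dz":0.0129,"rx":0.1,"ry":0,"rz":-0.06,"hand":0.08},{"dx":0.0004,"dy":-0.0011,"dz":0.0129,"rx":0.1,"ry":0,"rz":-0.06,"hand":0.08},{"dx":0.0004,"dy":-0.0011,"dz":0.0129,"rx":0,"ry":0,"rz":-0.06,"hand":0.08},{"dx":0.0004,"dy":-0.0011,"dz":0.0129,"rx":0,"ry":0,"rz":-0.06,"hand":0.08},{"dx":0.0004,"dy":-0.0011,"dz":0.0120,"rx":0,"ry":0,"rz":-0.06,"hand":0.08},{"dx":0,"dy":0,"dz":0,"rx":0,"ry":0,"rz":0,"hand":0.08},{"dx":0,"dy":0,"dz":0,"rx":0,"ry":0,"rz":0,"hand":0.08},{"dx":0,"dy":0,"dz":0,"rx":0,"ry":0,"rz":0,"hand":0.08}]' 60; python3 go.py .4023 .1952 .0235 63.3 0 1
```

```text
clock: 18.38
position: [0.4018, 0.1955, 0.0244]
ee_rot: [0.0, 0.851, 0.525, 0.0]
contact_force: [0.1, 1.1, 0.0]
width: 0.0798
gripper_force: 0.0
n 1 d mm [-0.1  0.6  0.9] rot [ 0.01 -0.02  0.03] clock 18.38
```

```bash
python3 -m pendant '[{"dx":0,"dy":0.0005,"dz":0.0005,"rx":0,"ry":0,"rz":0,"hand":0.06},{"dx":0,"dy":0,"dz":0,"rx":0,"ry":0,"rz":0,"hand":0.042},{"dx":0,"dy":0,"dz":0,"rx":0,"ry":0,"rz":0,"hand":0.042},{"dx":0,"dy":0,"dz":0,"rx":0,"ry":0,"rz":0,"hand":0.042},{"dx":0,"dy":0,"dz":0,"rx":0,"ry":0,"rz":0,"hand":0.042},{"dx":0,"dy":0,"dz":0,"rx":0,"ry":0,"rz":0,"hand":0.042},{"dx":0,"dy":0,"dz":0,"rx":0,"ry":0,"rz":0,"hand":0.042}]' 60;python3 -c "
from h import *
s=manip.get_state();print(s['position'].round(4),(q(s['ee_rot']).as_matrix()).round(4).tolist())"
```

```text
clock: 18.97
position: [0.4028, 0.1953, 0.0246]
ee_rot: [0.001, 0.851, 0.525, 0.001]
contact_force: [0.3, -1.7, 6.9]
width: 0.0475
gripper_force: 60.3
[0.4028 0.1953 0.0246] [[0.448, 0.894, 0.0023], [0.894, -0.448, 0.0], [0.0011, 0.0021, -1.0]]
```

```bash
python3 -m pendant '[{"dx":0,"dy":0,"dz":-0.01,"rx":0,"ry":0,"rz":0,"hand":0.042},{"dx":0,"dy":0,"dz":-0.025,"rx":0,"ry":0,"rz":0,"hand":0.042},{"dx":0,"dy":0,"dz":-0.035,"rx":0,"ry":0,"rz":0,"hand":0.042},{"dx":0,"dy":0,"dz":-0.035,"rx":0,"ry":0,"rz":0,"hand":0.042},{"dx":0,"dy":0,"dz":-0.03,"rx":0,"ry":0,"rz":0,"hand":0.042},{"dx":0,"dy":0,"dz":-0.01,"rx":0,"ry":0,"rz":0,"hand":0.042},{"dx":0,"dy":0,"dz":0,"rx":0,"ry":0,"rz":0,"hand":0.042},{"dx":0,"dy":0,"dz":0,"rx":0,"ry":0,"rz":0,"hand":0.042}]' 60; python3 go.py .609 -.0722 .16 43.9 0 16
```

```text
clock: 19.63
position: [0.4009, 0.1952, 0.1681]
ee_rot: [-0.0, 0.851, 0.525, -0.001]
contact_force: [-0.4, 0.2, -3.9]
width: 0.0473
gripper_force: 63.3
n 16 d mm [-6.  20.4  0.5] rot [-0.    0.    1.22] clock 19.63
```

```bash
python3 -m pendant '[{"dx":-0.003,"dy":0.01,"dz":0,"rx":0,"ry":0,"rz":0.6,"hand":0.042},{"dx":-0.006,"dy":0.0204,"dz":0,"rx":0,"ry":0,"rz":1.22,"hand":0.042},{"dx":-0.006,"dy":0.0204,"dz":0,"rx":0,"ry":0,"rz":1.22,"hand":0.042},{"dx":-0.006,"dy":0.0204,"dz":0,"rx":0,"ry":0,"rz":1.22,"hand":0.042},{"dx":-0.006,"dy":0.0204,"dz":0,"rx":0,"ry":0,"rz":1.22,"hand":0.042},{"dx":-0.006,"dy":0.0204,"dz":0,"rx":0,"ry":0,"rz":1.22,"hand":0.042},{"dx":-0.006,"dy":0.0204,"dz":0,"rx":0,"ry":0,"rz":1.22,"hand":0.042},{"dx":-0.006,"dy":0.0204,"dz":0,"rx":0,"ry":0,"rz":1.22,"hand":0.042},{"dx":-0.006,"dy":0.0204,"dz":0,"rx":0,"ry":0,"rz":1.22,"hand":0.042},{"dx":-0.006,"dy":0.0204,"dz":0,"rx":0,"ry":0,"rz":1.22,"hand":0.042},{"dx":-0.006,"dy":0.0204,"dz":0,"rx":0,"ry":0,"rz":1.22,"hand":0.042},{"dx":-0.006,"dy":0.0204,"dz":0,"rx":0,"ry":0,"rz":1.22,"hand":0.042}]' 60; python3 go.py .609 -.0722 .16 43.9 0 6
```

```text
clock: 20.63
position: [0.5594, 0.0084, 0.1654]
ee_rot: [-0.001, 0.909, 0.416, -0.003]
contact_force: [-0.4, -0.1, -3.9]
width: 0.0473
gripper_force: 63.3
n 6 d mm [-4.2 15.2  0.9] rot [-0.04  0.04  0.89] clock 20.63
```

```bash
python3 -m pendant '[{"dx":-0.0042,"dy":0.0152,"dz":0.0009,"rx":0,"ry":0,"rz":0.89,"hand":0.042},{"dx":-0.0042,"dy":0.0152,"dz":0.0009,"rx":0,"ry":0,"rz":0.89,"hand":0.042},{"dx":-0.0042,"dy":0.0152,"dz":0.0009,"rx":0,"ry":0,"rz":0.89,"hand":0.042},{"dx":-0.0042,"dy":0.0152,"dz":0.0009,"rx":0,"ry":0,"rz":0.89,"hand":0.042},{"dx":-0.0025,"dy":0.009,"dz":0.0009,"rx":0,"ry":0,"rz":0.5,"hand":0.042},{"dx":0,"dy":0,"dz":0,"rx":0,"ry":0,"rz":0,"hand":0.042},{"dx":0,"dy":0,"dz":0,"rx":0,"ry":0,"rz":0,"hand":0.042},{"dx":0,"dy":0,"dz":0,"rx":0,"ry":0,"rz":0,"hand":0.042},{"dx":0,"dy":0,"dz":0,"rx":0,"ry":0,"rz":0,"hand":0.042}]' 60; python3 go.py .609 -.0722 .145 43.9 0 1
```

```text
clock: 21.38
position: [0.5979, -0.0503, 0.1637]
ee_rot: [-0.0, 0.923, 0.385, -0.001]
contact_force: [0.4, 0.7, -3.5]
width: 0.0476
gripper_force: 63.3
n 1 d mm [-7.8 23.4 18.7] rot [-0.08  0.05  1.42] clock 21.38
```

```bash
python3 -m pendant '[{"dx":-0.0039,"dy":0.0117,"dz":0.005,"rx":0,"ry":0,"rz":0.7,"hand":0.042},{"dx":-0.0039,"dy":0.0117,"dz":0.005,"rx":0,"ry":0,"rz":0.7,"hand":0.042},{"dx":0,"dy":0,"dz":0.005,"rx":0,"ry":0,"rz":0,"hand":0.042},{"dx":0,"dy":0,"dz":0.002,"rx":0,"ry":0,"rz":0,"hand":0.042},{"dx":0,"dy":0,"dz":0,"rx":0,"ry":0,"rz":0,"hand":0.042},{"dx":0,"dy":0,"dz":0,"rx":0,"ry":0,"rz":0,"hand":0.042},{"dx":0,"dy":0,"dz":0,"rx":0,"ry":0,"rz":0,"hand":0.042},{"dx":0,"dy":0,"dz":0,"rx":0,"ry":0,"rz":0,"hand":0.042}]' 60; python3 go.py .609 -.0722 .14 43.9 0 1
cat > m5.py <<'E'
from prof import *
s=manip.get_state(); z=s['position'][2]-.0246; print('bottom z',round(z,4),q(s['ee_rot']).as_matrix()[2].round(4),s['position'].round(4))
t=snap('top');im=snap('side'); np.savez('st.npz',t=t['frame'],s=im['frame'])
print('holder @top-of-holder'); check(t,im,s['position'][:2],43.9,.190,.062,z,z+.014)
print('stone'); check(t,im,s['position'][:2],43.9,.164,.050,z+.014,z+.032)
E
python3 m5.py
```

```text
clock: 22.05
position: [0.6095, -0.0731, 0.1468]
ee_rot: [-0.0, 0.928, 0.374, -0.0]
contact_force: [-0.2, -0.6, -3.8]
width: 0.0469
gripper_force: 63.3
n 1 d mm [ 0.3 -1.   6.8] rot [-0.02  0.04 -0.02] clock 22.05
bottom z 0.1222 [-7.e-04 -4.e-04 -1.e+00] [ 0.6095 -0.0731  0.1468]
holder @top-of-holder
 top +v [(np.float64(2.2), 9), (np.float64(3.5), 13), (np.float64(3.0), 9), (np.float64(3.3), 9)] -v [(np.float64(5.8), -8), (np.float64(1.8), -9), (np.float64(7.0), -1), (np.float64(5.0), 0)]
   +u [(np.float64(-1.3), -10), (np.float64(7.0), 11), (np.float64(2.5), 12), (np.float64(-3.8), 11)] -u [(np.float64(-1.7), -14), (np.float64(-2.5), -13), (np.float64(0.7), 11), (np.float64(-5.2), 7)]
 side +v [(np.float64(-3.3), 4), (np.float64(-2.0), 2), (np.float64(-1.0), 0), (np.float64(1.8), 0)] -v [(np.float64(6.5), -1), (np.float64(-6.5), 1), (np.float64(-1.0), 0), (np.float64(-7.0), -2)]
   +u [(np.float64(-0.3), 7), (np.float64(1.3), 15), (np.float64(1.8), 14), (np.float64(1.5), 14)] -u [(np.float64(0.0), 15), (np.float64(0.7), 13), (np.float64(1.0), 14), (np.float64(1.3), 13)]
  side t
[... 520 characters left out ...]
float64(-3.3), -10), (np.float64(-7.0), -6), (np.float64(-7.0), 5), (np.float64(-2.0), -1)]
 side +v [(np.float64(6.0), -2), (np.float64(3.5), 1), (np.float64(2.5), 1), (np.float64(2.0), 1)] -v [(np.float64(6.2), 1), (np.float64(-5.2), 1), (np.float64(5.5), -4), (np.float64(3.8), -3)]
   +u [(np.float64(1.3), 7), (np.float64(1.5), 9), (np.float64(2.2), 15), (np.float64(4.0), 12)] -u [(np.float64(-0.3), 10), (np.float64(0.5), 14), (np.float64(0.0), 15), (np.float64(0.0), 16)]
  side top(+v) in z [(np.float64(-1.5), 5), (np.float64(5.2), 2), (np.float64(-1.5), -1), (np.float64(-1.0), -1)] bot(+v) z [(np.float64(-1.3), -5), (np.float64(-2.0), -4), (np.float64(-2.8), -1), (np.float64(-2.8), -1)]
```

```bash
cat > m6.py <<'E'
from h import *
t=snap('top');s=snap('side'); d=np.load('st.npz'); t['frame']=d['t'];s['frame']=d['s']
c=np.array([.6095,-.0731,0.1222]);a=np.radians(43.9);u=np.array([np.cos(a),np.sin(a),0]);v=np.array([-np.sin(a),np.cos(a),0])
def line(im,P,n,o):
    px=np.array([proj(im,P+n*k) for k in o],np.float32)
    return cv2.remap(im['frame'],px[:,0][None],px[:,1][None],cv2.INTER_LINEAR)[0].astype(int).tolist()
o=np.arange(-10,10.1,2)/1000
def show(tag,im,P,n): print(tag,' '.join('%d/%d/%d'%tuple(x) for x in line(im,P,n,o)))
Z=np.array([0,0,1.])
for sg in(1,-1):
    for f in(.003,.007,.011): show('side front u%+d z%.3f'%(sg,f),s,c+u*.095*sg+v*.031+Z*f,u)
    for w in(-.022,0,.022): show('top u%+d v%.3f'%(sg,w),t,c+u*.095*sg+v*w+Z*.014,u)
for i in(-.085,-.075,.075,.085):
  for sg in(1,-1): show('top v%+d at u%.3f'%(sg,i),t,c+u*i+v*.031*sg+Z*.014,v)
E
python3 m6.py
```

```text
side front u+1 z0.003 81/56/40 83/58/41 84/58/43 83/60/46 105/91/82 132/124/118 138/130/124 137/131/124 136/129/123 135/129/123 133/127/121
side front u+1 z0.007 84/58/41 81/56/39 85/58/40 88/60/42 89/68/57 111/103/96 133/127/121 137/131/124 135/127/120 133/125/119 132/125/119
side front u+1 z0.011 83/58/42 86/59/42 97/67/45 110/77/52 96/68/47 101/86/79 137/130/124 135/129/122 134/127/121 132/126/118 132/125/119
top u+1 v-0.022 69/63/53 80/72/61 85/62/45 96/64/41 125/88/56 61/40/22 61/39/21 66/43/24 69/46/26 70/45/26 81/53/31
top u+1 v0.000 50/42/39 95/65/44 105/71/47 85/58/38 96/67/45 67/44/25 72/46/26 90/58/33 139/91/53 159/107/62 154/101/57
top u+1 v0.022 43/39/36 49/34/23 45/29/18 70/47/30 121/81/53 151/99/57 155/103/58 148/99/56 149/97/54 148/98/58 153/115/78
side front u-1 z0.003 162/136/115 192/160/137 188/130/107 190/137/113 185/143/119 136/106/86 77/53/37 82/51/34 85/52/37 82/51/35 77/49/34
side front u-1 z0.007 128/106/91 127/79/62 153/77/57 162/65/46 160/59/40 129/58/40 88/59/42 87/59/42 85/59/42 86/58/41 89/60/44
side front u-1 z0.011 129/113/97 124/104/82 120/96/76 124/9
[... 794 characters left out ...]
/143/119 163/145/121 165/147/122 160/143/118 155/138/114 142/127/104 127/115/94 108/96/79 95/85/70
top v-1 at u-0.075 147/96/59 149/97/61 151/100/63 150/101/63 150/100/63 156/103/65 117/79/51 81/72/64 34/55/54 35/58/55 41/64/60
top v+1 at u0.075 42/41/40 33/33/34 26/27/26 49/34/24 53/33/21 46/30/20 34/20/13 111/78/52 139/100/67 120/87/58 106/78/53
top v-1 at u0.075 61/52/44 61/54/46 61/54/44 59/53/44 60/53/45 61/54/46 60/55/46 59/53/44 60/54/45 60/53/45 59/52/43
top v+1 at u0.085 42/41/39 44/35/29 49/32/21 53/34/22 50/32/21 45/28/19 49/32/21 72/48/29 75/49/28 74/48/29 74/49/29
top v-1 at u0.085 60/54/45 60/54/44 60/54/44 60/53/44 62/56/45 60/54/44 59/53/44 59/53/43 57/51/42 62/57/48 77/69/58
```

Both views put the stone within about 1 mm of centre over the crown, level and aligned with the caul. I'll lower it.

```bash
python3 -m pendant '[{"dx":0,"dy":0,"dz":0.004,"rx":0,"ry":0,"rz":0,"hand":0.042},{"dx":0,"dy":0,"dz":0.005,"rx":0,"ry":0,"rz":0,"hand":0.042},{"dx":0,"dy":0,"dz":0.005,"rx":0,"ry":0,"rz":0,"hand":0.042},{"dx":0,"dy":0,"dz":0.003,"rx":0,"ry":0,"rz":0,"hand":0.042},{"dx":0,"dy":0,"dz":0.001,"rx":0,"ry":0,"rz":0,"hand":0.042},{"dx":0,"dy":0,"dz":0,"rx":0,"ry":0,"rz":0,"hand":0.042},{"dx":0,"dy":0,"dz":0,"rx":0,"ry":0,"rz":0,"hand":0.042},{"dx":0,"dy":0,"dz":0,"rx":0,"ry":0,"rz":0,"hand":0.042},{"dx":0,"dy":0,"dz":0,"rx":0,"ry":0,"rz":0,"hand":0.042}]' 60; python3 -c "
from h import *
s=manip.get_state();print(s['position'].round(4),(q(s['ee_rot']).as_matrix()).round(4).tolist()[2],s['moment'].round(3))"; python3 go.py .6097 -.0730 .127 43.9 0 1
```

```text
clock: 23.0
position: [0.6097, -0.0733, 0.1288]
ee_rot: [0.0, 0.928, 0.374, -0.0]
contact_force: [0.4, 0.6, -4.3]
width: 0.0474
gripper_force: 63.3
[ 0.6097 -0.0733  0.1288] [-0.0007, -0.0002, -1.0] [-0.02   0.045  0.021]
n 1 d mm [ 0.2 -0.2  1.8] rot [-0.01  0.04 -0.03] clock 23.0
```

```bash
(python3 -m pendant '[{"dx":0,"dy":0,"dz":0.0015,"rx":-0.12,"ry":0.1,"rz":0,"hand":0.042},{"dx":0,"dy":0,"dz":0,"rx":0,"ry":0,"rz":0,"hand":0.042},{"dx":0,"dy":0,"dz":0,"rx":0,"ry":0,"rz":0,"hand":0.042}]'; python3 -m pendant '[{"dx":0,"dy":0,"dz":0.001,"rx":0,"ry":0,"rz":0,"hand":0.042},{"dx":0,"dy":0,"dz":0,"rx":0,"ry":0,"rz":0,"hand":0.042},{"dx":0,"dy":0,"dz":0,"rx":0,"ry":0,"rz":0,"hand":0.042}]'; python3 -m pendant '[{"dx":0,"dy":0,"dz":0.001,"rx":0,"ry":0,"rz":0,"hand":0.042},{"dx":0,"dy":0,"dz":0,"rx":0,"ry":0,"rz":0,"hand":0.042},{"dx":0,"dy":0,"dz":0,"rx":0,"ry":0,"rz":0,"hand":0.042}]') | grep -E "pos|cont"
```

```text
position: [0.6093, -0.0733, 0.127]
contact_force: [-0.4, 0.4, -3.8]
position: [0.6094, -0.0732, 0.126]
contact_force: [-0.7, 0.1, -3.1]
position: [0.6094, -0.0733, 0.125]
contact_force: [1.1, -0.2, -3.6]
```

```bash
(for i in 1; do python3 -m pendant '[{"dx":0,"dy":0,"dz":0.0006,"rx":0,"ry":0,"rz":0,"hand":0.042},{"dx":0,"dy":0,"dz":0,"rx":0,"ry":0,"rz":0,"hand":0.042},{"dx":0,"dy":0,"dz":0,"rx":0,"ry":0,"rz":0,"hand":0.042}]'; python3 -m pendant '[{"dx":0,"dy":0,"dz":0.0006,"rx":0,"ry":0,"rz":0,"hand":0.042},{"dx":0,"dy":0,"dz":0,"rx":0,"ry":0,"rz":0,"hand":0.042},{"dx":0,"dy":0,"dz":0,"rx":0,"ry":0,"rz":0,"hand":0.042}]'; done) | grep -E "pos|cont";python3 -c "
from h import *
s=manip.get_state();print((q(s['ee_rot']).as_matrix()).round(4).tolist()[2],s['moment'].round(3))"
```

```text
position: [0.6095, -0.0733, 0.1247]
contact_force: [-0.3, 1.1, -1.7]
position: [0.6096, -0.0732, 0.1246]
contact_force: [-1.9, 0.3, 4.2]
[0.0013, 0.0021, -1.0] [0.111 0.274 0.032]
```

```bash
python3 -m pendant '[{"dx":0,"dy":0,"dz":-0.0003,"rx":0,"ry":0,"rz":0,"hand":0.042},{"dx":0,"dy":0,"dz":0,"rx":0,"ry":0,"rz":0,"hand":0.042},{"dx":0,"dy":0,"dz":0,"rx":0,"ry":0,"rz":0,"hand":0.05},{"dx":0,"dy":0,"dz":0,"rx":0,"ry":0,"rz":0,"hand":0.052},{"dx":0,"dy":0,"dz":0,"rx":0,"ry":0,"rz":0,"hand":0.054},{"dx":0,"dy":0,"dz":0,"rx":0,"ry":0,"rz":0,"hand":0.056},{"dx":0,"dy":0,"dz":0,"rx":0,"ry":0,"rz":0,"hand":0.058},{"dx":0,"dy":0,"dz":0,"rx":0,"ry":0,"rz":0,"hand":0.058},{"dx":0,"dy":0,"dz":0,"rx":0,"ry":0,"rz":0,"hand":0.058},{"dx":0,"dy":0,"dz":0,"rx":0,"ry":0,"rz":0,"hand":0.058},{"dx":0,"dy":0,"dz":0,"rx":0,"ry":0,"rz":0,"hand":0.058}]' 30
cat > m7.py <<'E'
from tilt import *
s=snap('side'); tilt(s,(.6076,-.0722),44.2,.19,.062,[('holder near bot',1,.100),('holder near top',1,.114)]); tilt(s,(.6076,-.0722),44.2,.164,.05,[('stone far top',-1,.132),('stone near top',1,.132)])
E
python3 m7.py
```

```text
clock: 25.17
position: [0.6095, -0.0733, 0.1242]
ee_rot: [0.001, 0.928, 0.374, 0.001]
contact_force: [-0.5, 0.1, -0.6]
width: 0.0583
gripper_force: 0.0
holder near bot [(-0.7, 61), (-0.3, 26), (0.8, 26), (1.2, 28), (2.0, 28), (2.3, 31), (3.0, 28), (4.0, 36)]
holder near top [(-4.5, 20), (1.7, 14), (2.3, 10), (2.8, 7), (3.2, 7), (4.0, 8), (4.8, 8), (-8.0, 19)]
stone far top [(-3.0, 52), (-2.3, 55), (0.3, 12), (5.5, 14), (-1.0, 16), (5.8, 35), (-1.7, 19), (-6.8, 20)]
stone near top [(-3.5, 23), (3.2, 14), (-1.5, 3), (-4.2, 21), (-2.3, 7), (0.5, 3), (0.8, 3), (2.3, 4)]
```

```bash
python3 -m pendant '[{"dx":0,"dy":0,"dz":0,"rx":0,"ry":0,"rz":0,"hand":0.064},{"dx":0,"dy":0,"dz":0,"rx":0,"ry":0,"rz":0,"hand":0.07},{"dx":0,"dy":0,"dz":0,"rx":0,"ry":0,"rz":0,"hand":0.078},{"dx":0,"dy":0,"dz":0,"rx":0,"ry":0,"rz":0,"hand":0.08},{"dx":0,"dy":0,"dz":-0.005,"rx":0,"ry":0,"rz":0,"hand":0.08},{"dx":0,"dy":0,"dz":-0.015,"rx":0,"ry":0,"rz":0,"hand":0.08},{"dx":0,"dy":0,"dz":-0.02,"rx":0,"ry":0,"rz":0,"hand":0.08},{"dx":0,"dy":0,"dz":-0.02,"rx":0,"ry":0,"rz":0,"hand":0.08},{"dx":0,"dy":0,"dz":-0.01,"rx":0,"ry":0,"rz":0,"hand":0.08},{"dx":0,"dy":0,"dz":0,"rx":0,"ry":0,"rz":0,"hand":0.08},{"dx":0,"dy":0,"dz":0,"rx":0,"ry":0,"rz":0,"hand":0.08}]'; python3 m7.py; python3 go.py .48 .1 .25 43.9 0 8
```

```text
clock: 26.13
position: [0.6094, -0.0733, 0.1944]
ee_rot: [0.001, 0.928, 0.374, 0.001]
contact_force: [-0.1, 0.1, -0.2]
width: 0.08
gripper_force: 0.0
holder near bot [(-0.7, 61), (-0.3, 28), (0.8, 26), (1.2, 29), (2.0, 28), (2.3, 30), (2.8, 28), (4.0, 36)]
holder near top [(-4.5, 20), (1.7, 19), (2.0, 7), (2.0, 8), (3.2, 7), (4.0, 7), (4.8, 8), (-8.0, 19)]
stone far top [(-3.0, 51), (-2.3, 58), (-2.0, 25), (-1.7, 18), (8.0, 34), (5.8, 36), (-1.7, 18), (-6.8, 23)]
stone near top [(-3.8, 23), (-1.7, 17), (8.0, 10), (0.3, 2), (-0.5, 3), (0.5, 4), (1.0, 4), (2.3, 4)]
n 8 d mm [  3.4 -26.8  -7.1] rot [ 0. -0. -0.] clock 26.18
```

```bash
python3 -m pendant '[{"dx":0,"dy":0,"dz":-0.03,"rx":0,"ry":0,"rz":0,"hand":0.08},{"dx":0.0034,"dy":-0.03,"dz":-0.01,"rx":0,"ry":0,"rz":0,"hand":0.08},{"dx":0.0034,"dy":-0.03,"dz":-0.01,"rx":0,"ry":0,"rz":0,"hand":0.08},{"dx":0.0034,"dy":-0.03,"dz":0,"rx":0,"ry":0,"rz":0,"hand":0.08},{"dx":0.0034,"dy":-0.03,"dz":0,"rx":0,"ry":0,"rz":0,"hand":0.08},{"dx":0.0034,"dy":-0.03,"dz":0,"rx":0,"ry":0,"rz":0,"hand":0.08},{"dx":0.0034,"dy":-0.03,"dz":0,"rx":0,"ry":0,"rz":0,"hand":0.08},{"dx":0.0034,"dy":-0.03,"dz":0,"rx":0,"ry":0,"rz":0,"hand":0.08},{"dx":0,"dy":0,"dz":0,"rx":0,"ry":0,"rz":0,"hand":0.08}]'
cat > m8.py <<'E'
from h import *
from m3 import rect
from prof import check
t=snap('top');s=snap('side'); np.savez('fin.npz',t=t['frame'],s=s['frame'])
P,m=rect(t,(215,95,345,215),.132,lambda H,S,V:(S<75)&(V<150))
c=P.mean(0)-[.6076,-.0722]; a=np.radians(44); print('stone mask off u,v mm',1000*(c@[np.cos(a),np.sin(a)]),1000*(c@[-np.sin(a),np.cos(a)]))
check(t,s,(.6076,-.0722),44.2,.190,.062,.100,.114,'holder'); check(t,s,(.6076,-.0722),44.2,.164,.05,.114,.132,'stone')
E
python3 m8.py
```

```text
clock: 26.93
position: [0.4759, 0.0982, 0.2424]
ee_rot: [-0.002, 0.927, 0.375, -0.002]
contact_force: [-0.8, -1.1, -0.2]
width: 0.0803
gripper_force: 0.0
px (array([298.6, 126.6]), array([86.3, 86.2])) c [ 0.6475 -0.1142] L [0.1715 0.1703] yaw 135.8
stone mask off u,v mm -0.49770558392209546 -57.88712375411379
holder top +v [(np.float64(-6.0), 16), (np.float64(-6.2), 18), (np.float64(-6.5), 19), (np.float64(-7.0), 16)] -v [(np.float64(0.0), -12), (np.float64(-0.5), -20), (np.float64(-1.3), -12), (np.float64(-1.7), -7)]
   +u [(np.float64(3.3), -18), (np.float64(1.0), -17), (np.float64(7.0), 12), (np.float64(5.0), 14)] -u [(np.float64(-2.5), -13), (np.float64(-2.0), -10), (np.float64(-3.3), -18), (np.float64(-2.5), -15)]
holder side +v [(np.float64(-3.0), 5), (np.float64(-4.0), 4), (np.float64(-7.0), 4), (np.float64(1.0), -4)] -v [(np.float64(-1.3), 5), (np.float64(-4.0), 0), (np.float64(-2.0), 0), (np.float64(-7.0), -1)]
   +u [(np.float64(0.5), 12), (np.float64(0.7), 12), (np.float64(0.7), 12), (np.float64(1.3), 14)] -u [(np.float64(2.0), 9), (np.float64(0.5), 4), (np.float64(-5.5),
[... 578 characters left out ...]
4(-4.0), -8), (np.float64(-1.0), 10), (np.float64(-1.3), 12), (np.float64(-1.3), 12)]
stone side +v [(np.float64(5.5), -4), (np.float64(4.8), -4), (np.float64(0.5), -4), (np.float64(0.0), -4)] -v [(np.float64(1.8), -1), (np.float64(3.5), 8), (np.float64(1.8), 7), (np.float64(-3.3), -2)]
   +u [(np.float64(-0.7), 9), (np.float64(0.7), 13), (np.float64(3.5), 11), (np.float64(-1.7), -12)] -u [(np.float64(0.3), 7), (np.float64(1.0), 13), (np.float64(0.5), 14), (np.float64(1.3), 8)]
  side top(+v) in z [(np.float64(-3.0), 7), (np.float64(-2.3), 7), (np.float64(-0.5), 8), (np.float64(-0.3), 8)] bot(+v) z [(np.float64(-1.0), -9), (np.float64(-1.0), -7), (np.float64(0.7), -9), (np.float64(1.5), -8)]
```

```bash
cat > m9.py <<'E'
from h import *
import sys
def comp(im,fr,seed,z,yaw,ref,tag):
    h=cv2.cvtColor(fr,cv2.COLOR_RGB2HSV); m=((h[...,1]<75)&(h[...,2]<140)).astype(np.uint8)*255
    m=cv2.morphologyEx(m,cv2.MORPH_OPEN,np.ones((3,3))); n,l,st,_=cv2.connectedComponentsWithStats(m)
    k=l[int(round(seed[1])),int(round(seed[0]))]; pts=np.argwhere(l==k)[:,::-1].astype(float)
    W=np.array([onplane(im,*p,z)[:2] for p in pts])-ref; a=np.radians(yaw)
    r=cv2.minAreaRect(W.astype(np.float32)*1000); print(tag,k,len(pts),'rect mm',np.round(r[0],1),np.round(r[1],1),round(r[2],1))
    c=np.array(r[0]); print('   rect centre u,v',(c@[np.cos(a),np.sin(a)]).round(2),(c@[-np.sin(a),np.cos(a)]).round(2))
t=snap('top'); d=np.load('fin.npz')
ref=np.array([.6076,-.0722]); comp(t,d['t'],proj(t,[*ref,.132]),.132,44.2,ref,'now')
r0=np.array([.4023,.1952]); comp(t,cv2.imread('pics/top0.png')[:,:,::-1].copy(),proj(t,[*r0,.032]),.032,63.3,r0,'start')
E
python3 m9.py
```

```text
now 13 2302 rect mm [-1.9 -0.9] [165.5  51.7] 43.6
   rect centre u,v -1.98 0.62
start 12 2017 rect mm [ 0.1 -2. ] [166.9  50. ] 63.4
   rect centre u,v -1.73 -0.96
```

```bash
python3 -m pendant '[{"dx":0,"dy":0,"dz":0,"rx":0,"ry":0,"rz":0,"hand":0.08},{"dx":0,"dy":0,"dz":0,"rx":0,"ry":0,"rz":0,"hand":0.08},{"dx":0,"dy":0,"dz":0,"rx":0,"ry":0,"rz":0,"hand":0.08},{"dx":0,"dy":0,"dz":0,"rx":0,"ry":0,"rz":0,"hand":0.08},{"dx":0,"dy":0,"dz":0,"rx":0,"ry":0,"rz":0,"hand":0.08},{"dx":0,"dy":0,"dz":0,"rx":0,"ry":0,"rz":0,"hand":0.08}]' | head -1; python3 m7.py | head -1; python3 -c "
from rig import manip
print(manip.sign_off())"
```

```text
clock: 27.58
holder near bot [(-0.7, 60), (-0.3, 27), (0.8, 25), (1.2, 27), (2.0, 27), (2.3, 31), (3.0, 26), (4.0, 36)]
the job is handed in; nothing more can be done
None
```

I handed the job in at about 28 s: the caul is cork-down on the crown with the oil stone lengthwise on top, balanced by itself with the arm clear, tilted about 1.5–2° along its length and centred to about 2 mm by camera.

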